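# Load and lock the parts-washer rack

## Task

Get the washer rack ready: take every aluminium plate from the draining rest and stand it upright on its long edge in the wire rack, one to a slot, then lower the keeper bar over both posts down onto their shoulders. Lock the bar with the two hairpin clips, one through the cross-hole of each post, pushed fully home until the bow has snapped round the shank, and leave the other things on the bench alone.

Things in the scene. Friction and masses are not known exactly. Their poses are not given: they have to be found in the camera images.
- rack: parts-washer rack, fixed: dark base 120 x 280 x 12 mm, origin at the centre of its underside. Three slots along its x, 45 mm apart along y, each between 8 mm wire pins (gap 14 mm, at x = +-36 mm, round tops 46 mm above the bench). At y = +-115 mm two posts: shoulder 44 mm across up to 93 mm height, then a 28 mm shank to 130 mm with chamfered top
- slot0 (a point): floor of the rack's left (+y) slot, at its centre, 12 mm above the bench: where the origin of a standing plate belongs (any plate in any slot, either way round)
- slot1 (a point): floor of the rack's middle slot, at its centre, 12 mm above the bench: where the origin of a standing plate belongs (any plate in any slot, either way round)
- slot2 (a point): floor of the rack's right (-y) slot, at its centre, 12 mm above the bench: where the origin of a standing plate belongs (any plate in any slot, either way round)
- hole_left (a point): centre of the 13 mm square cross-hole in the rack's +y post, on the post's axis, 112.5 mm above the bench. The hole runs along the rack's x; a clip may enter from either end (-x faces the robot)
- hole_right (a point): centre of the 13 mm square cross-hole in the rack's -y post, on the post's axis, 112.5 mm above the bench. The hole runs along the rack's x; a clip may enter from either end (-x faces the robot)
- rest: grey draining rest with white ribs, fixed: base 130 x 240 mm, three bays 65 mm apart along its y, origin at bench level under the middle bay. Plates lie along its x and lean with their upper edge towards its -y (roughly away from the robot)
- plate0: aluminium plate 110 mm long (x), 10 mm thick (y), 75 mm tall (z); all are alike. Origin: middle of its lower long edge face, z up when it stands. At first it leans in a bay of the rest, its z axis 32 degrees off vertical towards the rest's -y, origin 25 mm above the bench; its upper 28 mm are free on both faces for gripping. May be absent
- plate1: aluminium plate 110 mm long (x), 10 mm thick (y), 75 mm tall (z); all are alike. Origin: middle of its lower long edge face, z up when it stands. At first it leans in a bay of the rest, its z axis 32 degrees off vertical towards the rest's -y, origin 25 mm above the bench; its upper 28 mm are free on both faces for gripping. May be absent
- plate2: aluminium plate 110 mm long (x), 10 mm thick (y), 75 mm tall (z); all are alike. Origin: middle of its lower long edge face, z up when it stands. At first it leans in a bay of the rest, its z axis 32 degrees off vertical towards the rest's -y, origin 25 mm above the bench; its upper 28 mm are free on both faces for gripping. May be absent
- bar: aluminium keeper bar 286 mm long (y), 12 mm thick, a square eye (36 mm opening, 56 mm outside) at y = +-115 mm; grey grip block 22 mm wide (x), 80 mm long (y) on its middle, from 12 to 38 mm height. Origin: centre of the underside. Seated, its eyes lie on the post shoulders, underside 93 mm above the bench, just over the plates; either way round
- clip_a: hairpin clip, 8 mm steel wire with a black moulded grip 44 x 24 x 22 mm (x, y, z); lies flat. Origin: centre of the grip's underside, level with the wire's. x runs along the straight leg (axis 4 mm above the underside), whose tip, 5 mm thick over its last 11 mm, ends at x = 135.5 mm. Sprung bowed leg on its +y side: throat at x = 84, flared end at x = 112 mm, y up to 28 mm
- clip_a_seat (a point): point on the leg axis of clip_a, 62 mm along x from its origin and 4 mm above its underside, that lies on the post's axis when the clip is fully home. The bow may face either side; either clip fits either post
- clip_a_bow (a joint): swing of the sprung leg of clip_a (rad): 0 at rest, about 0.15 as its throat is pushed over the 28 mm shank (5 to 10 N), then it snaps back round the shank
- clip_b: hairpin clip, 8 mm steel wire with a black moulded grip 44 x 24 x 22 mm (x, y, z); lies flat. Origin: centre of the grip's underside, level with the wire's. x runs along the straight leg (axis 4 mm above the underside), whose tip, 5 mm thick over its last 11 mm, ends at x = 135.5 mm. Sprung bowed leg on its +y side: throat at x = 84, flared end at x = 112 mm, y up to 28 mm
- clip_b_seat (a point): point on the leg axis of clip_b, 62 mm along x from its origin and 4 mm above its underside, that lies on the post's axis when the clip is fully home. The bow may face either side; either clip fits either post
- clip_b_bow (a joint): swing of the sprung leg of clip_b (rad): 0 at rest, about 0.15 as its throat is pushed over the 28 mm shank (5 to 10 N), then it snaps back round the shank
- wrench: bystander, to be left alone: open-ended wrench; origin at its underside or middle
- bar_stock: bystander, to be left alone: round aluminium offcut, 32 mm thick, 100 mm long (lies on its side; origin under its middle)
- cup: bystander, to be left alone: red plastic cup; origin at its underside or middle
- bottle: bystander, to be left alone: white bottle; origin at its underside or middle
- jaw: bystander, to be left alone: steel vise jaw block, 60 mm long; origin at its underside or middle
- collar: bystander, to be left alone: dark steel collar ring; origin at its underside or middle
- driver: bystander, to be left alone: screwdriver; origin at its underside or middle
There are look-alikes about, which are no part of the job. Leave any purple look-alike of the clip_b alone.

How it is judged:
By the outcome, as a careful person would: the job done as asked, in the order asked, and still so for the second after the job is handed in, with the robot touching nothing.
Of plate0, plate1, plate2 only 2 to 3 are there at a start; the rules pass over those that are not, and their reading is None.
At some moment in a run one of clip_a, clip_b, bar may be knocked a few centimetres aside while the robot is not near it.
It also fails if it takes over 200 s, if anything falls off the work surface, if the arm or the gripper's body presses on something with over 40 N, if the wrist force passes 120 N, or if a joint passes its speed limit or range.

## Robot

A 6-joint arm with a two-finger parallel gripper is mounted at the origin on the work surface. World frame = base frame: x ahead of the robot, y to its left, z up, the work surface at z = 0. Lengths are in m, angles in rad, forces in N, time in s.
With the tool pointing down it reaches from about 0.375 to 0.9 m from the base axis. Payload 3.1 kg.
Tool frame: the origin (TCP) lies between the finger pads; the fingertips stand 8 mm ahead of it and the grasp point (between the pads) lies 11 mm behind it; z points along the fingers, y is the line along which they close (so a half turn about z gives the same grasp; the last joint's range is limited). The gripper opens to 85 mm and grips with 20 to 120 N. Pads are 22 mm wide; open, the fingers measure 114 mm over their backs; the gripper's body (76 mm by 85 mm) begins 54 mm behind the grasp point. The pads swing forward as they close: fully open they stand 13 mm farther back than shut.
Start: joints at [1.014, 0.527, 1.433, -0, 1.181, -0.178], TCP at [0.231, 0.581, 0.239] pointing down, gripper open.
Joint ranges: [-3.08, 3.08], [-0.75, 2.2], [0.22, 2.44], [-1.43, 4.57], [0, 2.65], [-2.85, 2.85]. Speed limits (rad/s): [2.79, 2.79, 3.14, 3.14, 3.14, 3.14].

## Interface

Orientations are given as a unit quaternion [x, y, z, w].
In Python, from station import readout, cams, sign_off gives the robot as it stands.
- The arm moves only by the tool send_rows, never from a script. Its argument "commands" is text: rows parted by semicolons, each of 5 numbers parted by spaces: the finger opening in mm, from 0 to 85.4, then the shift along the tool's x, y, z each as a share of 0.02 m, from -1 to 1, then the turn about the tool's z as a share of 4 degrees, from -1 to 1. In form: grip dx dy dz spin; .... A call has 1 to 20 rows; each row shifts and turns the commanded pose from where the row before left it, along the tool's axes as they then stand; what a row does not reach is not made up. A row lasts 1/12 s, in which the tool goes at most 41.7 mm and 7.16 degrees, less where a joint would pass 70% of its speed; a pose out of reach is approached as far as the arm can. A call with a number of a shift or a turn outside -1 to 1 is refused whole. A call with a gripper value outside its range is refused whole. The fingers move at their own pace and stop on an object; "grip_force" is the grip in N (left out, the last holds). Time passes only in rows, so rows that do not move let the fingers close. It gives the time, the measured TCP pose, the force, the opening and the grip force at its end, in the units of the state.
- readout.sense(): the state, without advancing time (a new reading comes with each control period).
- cams.snapshot(name): name is "side" or "top" or "wrist"; returns a dict with "pixels" (400x640x3 uint8, red, green, blue), "intrinsics" (3x3 intrinsics, pixels), "eye" and "rotation" of the camera in the world. Camera axes: x right, y down, z forward; pixel columns grow to the right and rows downward; lengths in m; the calibration is good to about 2 mm. The wrist camera is an equidistant fisheye: a pixel r from the principal point sees the ray r / f radians off the axis. A picture is of the moment at which its call begins. There is no depth.
- sign_off(): hands the job in; it is judged then, once.
The state is a dict: "t": time; "q": joint angles; "qd": joint speeds; "tau": joint torques, N m; "tcp_pos": TCP position; "tool_rot": TCP orientation; "force": force on the tool from outside, world axes, zero at the start; "ft_torque": the same for the moment, N m; "finger_gap": opening from 0.0 (shut) to 1.0 (fully open); "gripper_force": force on a finger pad.
Only numpy, scipy, OpenCV 4.12 (cv2) and the standard library are available. Lean on these libraries where they do the work, as an engineer would, in place of code of your own. Each camera call takes 0.05 s, during which the arm holds its last target. There are 200 camera calls.

## Working session

There is one attempt and no reset: what is moved stays moved. The work goes in short steps, Python scripts to look and compute and a tool call to move; the robot and the scene stay as the last step left them, time stands still between calls to the robot, and variables do not carry over. Pictures are saved under pics/ and viewed, at most 14 in all, crops included, and the job is handed in when it is done.

Besides the shell and the picture viewer there is one more tool, called after "Call:" by a JSON object that holds its "op" and its "data". send_rows: Moves the arm, as the interface text tells. Its arguments: {"type":"object","properties":{"commands":{"type":"string"},"grip_force":{"type":"number"}},"required":["commands"]}

```bash
mkdir -p pics; ls
python3 - <<'E'
from station import readout, cams
import cv2,numpy as np
s=readout.sense();print(s)
for n in("top","side"):
    c=cams.snapshot(n);cv2.imwrite(f"pics/{n}0.png",c["pixels"][:,:,::-1]);print(n,c["intrinsics"],c["eye"],c["rotation"])
E
```

```text
pics
{'t': 0.0, 'q': array([ 1.01451107e+00,  5.28453349e-01,  1.43392541e+00,  2.31190283e-07,
        1.18139862e+00, -1.78524963e-01]), 'qd': array([ 0.00014812, -0.0012063 , -0.00013322, -0.00096978,  0.00063291,
       -0.00053614]), 'tau': array([ 8.77879065e-04, -4.42352486e+01, -1.78025651e+01, -5.15390252e-05,
        8.40128108e-03, -4.48415491e-06]), 'tcp_pos': array([0.23013055, 0.58032514, 0.23833413]), 'tool_rot': array([ 1.87759006e-01,  9.82214520e-01, -1.01942188e-03, -3.92470544e-04]), 'force': array([-0.06129158, -0.1887115 , -0.24110814]), 'ft_torque': array([ 0.01941258,  0.02779974, -0.00275747]), 'gripper_force': 0.0, 'finger_gap': 1.001985249507558}
top [[488.96137824   0.         316.45862268]
 [  0.         488.96137824 202.45757865]
 [  0.           0.           1.        ]] [0.21746969 0.01056026 1.58366205] [ 0.70789465 -0.70145243  0.05674068 -0.06025071]
side [[472.44843951   0.         324.60895692]
 [  0.         472.44843951 199.40310325]
 [  0.           0.           1.        ]] [ 0.06704764 -1.0010147   1.01558071] [ 0.89367462 -0.15931797  0.07702557 -0.41234757]
```

View pics/top0.png

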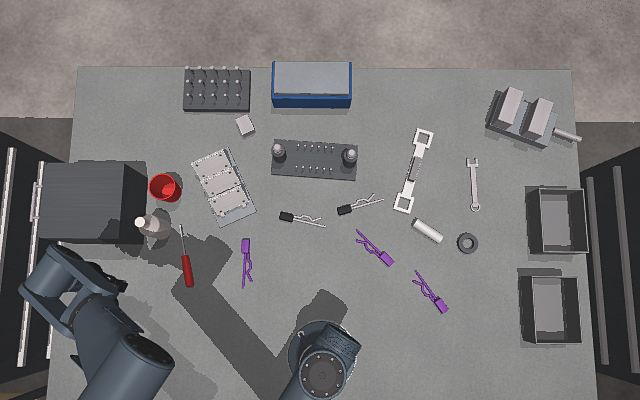

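View pics/side0.png

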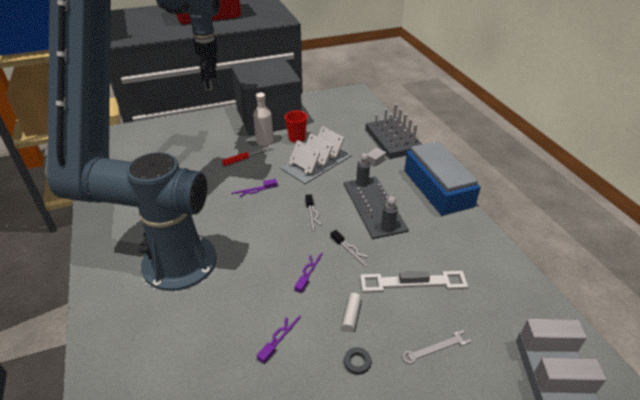

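Three plates stand in the rest (225,187). Clip candidates are the black grips at (287,217) and (346,209), which are the ones I want, and the purple look-alikes at (246,262), (375,247) and (431,292), which I'll leave. The rack is at (314,159), the bar at (413,170) and the wrench at (475,185). Next is one close crop to check.

```bash
cat > h.py <<'E'
import numpy as np, cv2
from scipy.spatial.transform import Rotation as R
from station import readout, cams
def ray(c,u,v):
    K=c["intrinsics"];x=(u-K[0,2])/K[0,0];y=(v-K[1,2])/K[1,1]
    d=np.array([x,y,1.])
    if c.get("fish"):
        r=np.hypot(x,y);d=np.array([np.sin(r)*x/max(r,1e-9),np.sin(r)*y/max(r,1e-9),np.cos(r)])
    return R.from_quat(c["rotation"]).apply(d)
def at(c,u,v,z):
    d=ray(c,u,v);e=np.array(c["eye"]);return e+d*(z-e[2])/d[2]
def proj(c,p):
    q=R.from_quat(c["rotation"]).inv().apply(np.atleast_2d(p)-np.array(c["eye"]));K=c["intrinsics"]
    if c.get("fish"):
        rho=np.hypot(q[:,0],q[:,1]);th=np.arctan2(rho,q[:,2]);s=th/np.maximum(rho,1e-9)
        n=q[:,:2]*s[:,None]
    else: n=q[:,:2]/q[:,2:]
    return n*[K[0,0],K[1,1]]+[K[0,2],K[1,2]]
def snap(n):
    c=dict(cams.snapshot(n));c["fish"]=n=="wrist";return c
def crop(c,u,v,w,h,W,H):  # crop centred u,v size w,h enlarged to W,H with ticks
    M=np.array([[W/w,0,-(u-w/2)*W/w],[0,H/h,-(v-h/2)*H/h]])
    im=cv2.warpAffine(c["pixels"][:,:,::-1].copy(),M,(W,H),flags=cv2.INTER_CUBIC)
    for a in range(int(u-w/2)//10*10+10,int(u+w/2),10):
        x=int((a+.5-u+w/2)*W/w);cv2.line(im,(x,0),(x,8),(0,255,255),1);cv2.putText(im,str(a),(x-10,18),0,.35,(0,255,255))
    for a in range(int(v-h/2)//10*10+10,int(v+h/2),10):
        y=int((a+.5-v+h/2)*H/h);cv2.line(im,(0,y),(8,y),(0,255,255),1);cv2.putText(im,str(a),(10,y+4),0,.35,(0,255,255))
    return im
E
python3 - <<'E'
from h import *
c=snap("top")
a=crop(c,314,160,100,75,400,300);b=crop(c,223,187,80,90,400,300*1);b=crop(c,223,187,100,75,400,300)
d=crop(c,413,170,60,90,300,300) ;d=crop(c,413,171,100,75+15,400,300) if 0 else crop(c,413,170,120,90,400,300)
e=crop(c,330,213,120,90,400,300)
cv2.imwrite("pics/m1.png",np.vstack([np.hstack([a,b]),np.hstack([d,e])]))
for p in[(278,152),(349,156)]:print(at(c,*p,.13))
for p in[(287,217),(346,209)]:print(at(c,*p,.0))
print(at(c,225,187,.05))
E
```

```text
[0.61636683 0.13844743 0.13      ]
[ 0.60554563 -0.07930891  0.13      ]
[0.43314245 0.11553573 0.        ]
[ 0.46130005 -0.07725704  0.        ]
[0.52138952 0.31252192 0.05      ]
```

View pics/m1.png

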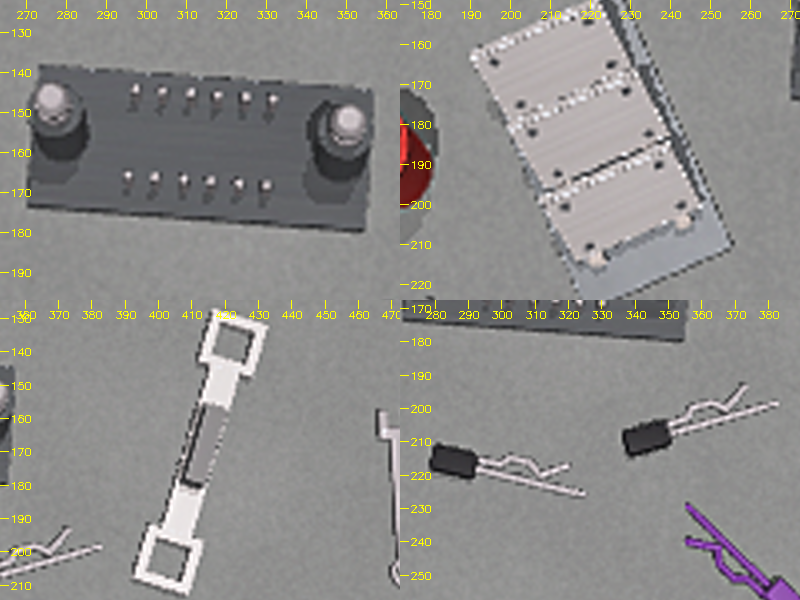

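Both black-gripped clips (286,217) and (344,209) have plain steel wire, so they're the right ones. The purple one is visible at the crop's edge. The bar's eyes are at (422.6,137.6) and (403.4,203).

Run:
```python
from h import *
c=snap("top")
np.set_printoptions(precision=4,suppress=True)
B=[at(c,*p,.012) for p in[(273.5,138.5),(357.25,145),(354.5,180.5),(270.5,174)]];print(np.array(B),np.mean(B,0))
P=[at(c,*p,.13) for p in[(276.5,146.75),(351.25,152.25)]];print(np.array(P),np.mean(P,0),np.linalg.norm(P[0]-P[1]),np.degrees(np.arctan2(*(P[0]-P[1])[1::-1])))
E=[at(c,*p,.012) for p in[(422.6,137.6),(403.4,203)]];print("bar",np.array(E),np.mean(E,0),np.linalg.norm(E[0]-E[1]))
for n,a,b in(("A",(285.9,216.6),(325.5,226.2)),("B",(344.1,209.1),(383.4,198.9))):
    g=at(c,*a,.022);t=at(c,*b,.004);print(n,g,t,np.linalg.norm((g-t)[:2]),np.degrees(np.arctan2(*(t-g)[1::-1])))
print("rest edge",at(c,226,149.5,.005),at(c,256.25,210.25,.005))
w=snap("wrist");print(w["intrinsics"],w["eye"],w["rotation"])
t=R.from_quat(readout.sense()["tool_rot"]);print(t.inv().apply(w["eye"]-readout.sense()["tcp_pos"]),(t.inv()*R.from_quat(w["rotation"])).as_matrix())
```

```text
[[ 0.695   0.1649  0.012 ]
 [ 0.6749 -0.1141  0.012 ]
 [ 0.5543 -0.1045  0.012 ]
 [ 0.5738  0.1718  0.012 ]] [0.6245 0.0295 0.012 ]
[[ 0.633   0.1434  0.13  ]
 [ 0.6174 -0.0862  0.13  ]] [0.6252 0.0286 0.13  ] 0.2301806271916815 86.13241439767164
bar [[ 0.7022 -0.3317  0.012 ]
 [ 0.4809 -0.2634  0.012 ]] [ 0.5915 -0.2976  0.012 ] 0.23163675816065707
A [0.4314 0.1176 0.022 ] [ 0.4036 -0.0104  0.004 ] 0.13106842511080957 -102.26922070778774
B [ 0.4575 -0.0699  0.022 ] [ 0.4953 -0.1996  0.004 ] 0.13507212470507543 -73.78123904890228
rest edge [0.6578 0.3232 0.005 ] [0.4538 0.2161 0.005 ]
[[309.7069   0.     323.5516]
 [  0.     309.7069 194.8114]
 [  0.       0.       1.    ]] [0.1557 0.6103 0.3733] [0.8166 0.5549 0.0885 0.132 ]
[ 0.0804 -0.0001 -0.1344] [[ 0.0003 -0.9494 -0.3141]
 [ 1.      0.0006 -0.0009]
 [ 0.001  -0.3141  0.9494]]
```

Call:
{"op": "send_rows", "data": {"commands": "85 0 0 -1 1;85 0 0 -1 1;85 0 0 -1 1;85 0 0 -1 1;85 0 0 -1 1;85 0 0 -1 1;85 0 0 0 1;85 0 0 0 1;85 0 0 0 1;85 0 0 0 1;85 0 0 0 0.15;85 0 0 0 0"}}

```text
t: 1.25
tcp_pos: [0.2304, 0.5808, 0.3591]
tool_rot: [0.516, 0.856, -0.0, -0.0]
force: [0.2, 0.9, 0.6]
finger_gap: 0.997
gripper_force: 0.0
```

Call:
{"op": "send_rows", "data": {"commands": "85 -1 0.4 0 0;85 -1 0.4 0 0;85 -1 0.4 0 0;85 -1 0.4 0 0;85 -1 0.4 0 0;85 -1 0.4 0 0;85 -1 0.4 0 0;85 -1 0.4 0 0;85 -1 0.4 0 0;85 -1 0.4 0 0;85 -1 0.4 0 0;85 -1 0.4 0 0;85 -1 0.4 0 0;85 -1 0.4 0 0;85 -1 0.4 0 0;85 -1 0.4 0 0;85 -1 0.4 0 0;85 -1 0.4 0 0;85 0 0 0 0;85 0 0 0 0"}}

```text
t: 2.92
tcp_pos: [0.5262, 0.3287, 0.3589]
tool_rot: [0.517, 0.856, -0.0, -0.0]
force: [-0.6, 0.8, 0.2]
finger_gap: 0.999
gripper_force: 0.0
```

Run:
```python
from h import *
s=readout.sense();print(s["tcp_pos"],s["q"],s["tool_rot"])
c=snap("wrist");cv2.imwrite("pics/w1.png",cv2.resize(c["pixels"][:,:,::-1],(800,500),interpolation=cv2.INTER_CUBIC))
for p in [(.5298,.3293,0),(.531,.304,.0767)]:print(proj(c,p)*1.25)
```

```text
[0.5261632  0.32867506 0.35892941] [ 3.78258606e-01  4.15322500e-01  1.28726172e+00  4.44504319e-04
  1.43973658e+00 -1.05228322e-01] [ 5.17292097e-01  8.55808802e-01 -1.56929212e-04 -3.95561565e-04]
[[407.44373788 183.17243695]]
[[398.18212184 214.86656281]]
```

View pics/w1.png

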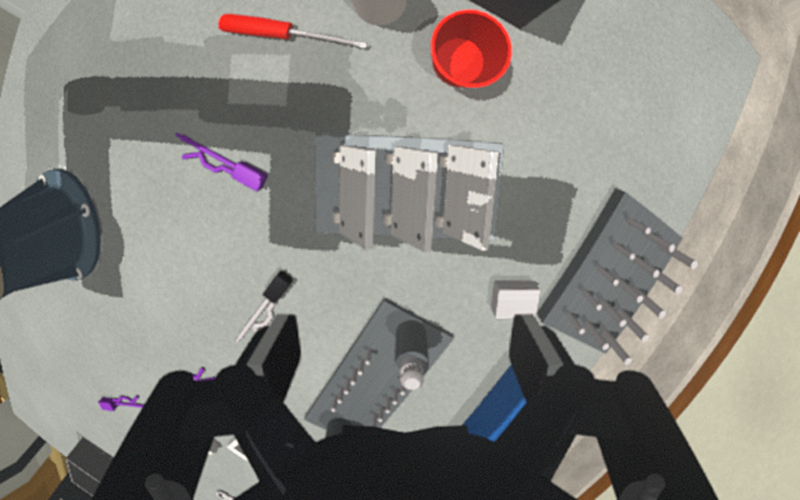

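The rest shows three plates leaning toward image right (rest -y), with upper edges at about x=371, 435 and 494. I'll zoom in for the corners.

Run:
```python
from h import *
c=snap("wrist");cv2.imwrite("pics/w2.png",crop(c,326,157,160,120,800,600))
```

```text
(no output)
```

View pics/w2.png

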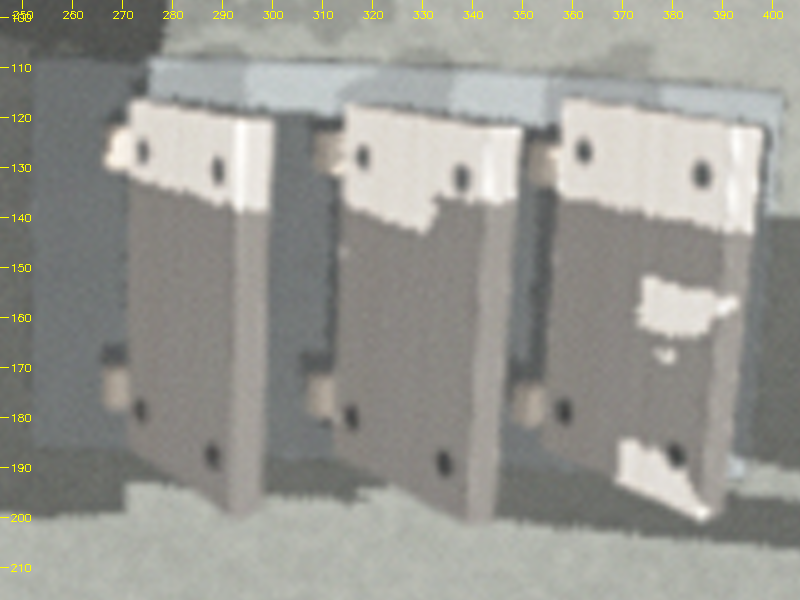

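Run:
```python
from h import *
from scipy.optimize import least_squares
np.set_printoptions(precision=4,suppress=True)
c=snap("wrist")
px=np.array([[273,120],[262,512],[235,120],[232,515],[522,127],[495,520],[485,125],[468,520],[762,125],[722,515],[728,125],[703,520]])/5+[246,97]
z=np.array([0,-np.sin(.5585),np.cos(.5585)]);y=np.array([0,np.cos(.5585),np.sin(.5585)])
L=np.array([[sx*.055,.065*k,.025]+.075*z+s*.005*y for k in(1,0,-1) for s in(-1,1) for sx in(1,-1)])
T=lambda p:np.c_[R.from_euler('z',p[2]).apply(L)+[p[0],p[1],0]]
f=lambda p:(proj(c,T(p))-px).ravel()
r=least_squares(f,[.5298,.3293,2.054]);print(r.x[:2],np.degrees(r.x[2]));print(f(r.x).reshape(-1,2))
Rz=R.from_euler('z',r.x[2])
for k in(1,0,-1):print(k,Rz.apply([0,.065*k,.025]+.061*z)+[*r.x[:2],0])
```

```text
[0.5175 0.3184] 116.65401311861534
[[-1.0926 -1.0768]
 [ 0.9807 -0.0924]
 [-0.3262 -0.8011]
 [ 0.5832  0.4372]
 [-1.3168 -1.4524]
 [ 0.902  -0.7724]
 [-0.1218 -0.9309]
 [ 0.4345  0.3797]
 [-1.0236  1.1623]
 [ 0.9701  1.0542]
 [ 0.4749  1.174 ]
 [-0.3322  1.2118]]
1 [0.4883 0.3037 0.0767]
0 [0.5464 0.3329 0.0767]
-1 [0.6045 0.3621 0.0767]
```

Call:
{"op": "send_rows", "data": {"commands": "44 -0.26 0.83 0 0.26;44 0 0.83 0 0;44 0 0.83 0 0;44 0 0.83 0 0;44 0 0.82 0 0;44 0 0 1 0;44 0 0 1 0;44 0 0 1 0;44 0 0 1 0;44 0 0 1 0;44 0 0 1 0;44 0 0 1 0;44 0 0 1 0;44 0 0 1 0;44 0 0 1 0;44 0 0 1 0;44 0 0 1 0;44 0 0 0 0", "grip_force": 20}}

```text
t: 4.57
tcp_pos: [0.5979, 0.3622, 0.1148]
tool_rot: [0.524, 0.852, -0.004, -0.003]
force: [-0.4, 0.5, -0.5]
finger_gap: 0.519
gripper_force: 0.0
```

```bash
cat >> h.py <<'E'
np.set_printoptions(precision=4,suppress=True)
def go(x,y,z,yaw=None):  # yaw = world angle (deg) of tool y, mod 180; prints spin first, then shifts in units AFTER spin
    s=readout.sense();r=R.from_quat(s["tool_rot"]).as_matrix();p=s["tcp_pos"]
    a=np.degrees(np.arctan2(r[1,1],r[0,1]));d=0
    if yaw is not None:d=(yaw-a+90)%180-90
    b=np.radians(a+d);Y=np.array([np.cos(b),np.sin(b)]);X=np.array([-Y[1],Y[0]])
    e=np.array([x,y])-p[:2];print("tcp",p,"yaw_y",round(a,2),"q",s["q"].round(2),"F",s["force"].round(1),"gap",round(s["finger_gap"]*85.4,1),"gf",s["gripper_force"])
    print("spin",round(-d/4,3),"dx",round(X@e/.02,3),"dy",round(Y@e/.02,3),"dz",round((p[2]-z)/.02,3))
E
python3 - <<'E'
from h import *
go(.6024,.3611,.068,26.65)
c=snap("wrist");cv2.imwrite("pics/w3.png",crop(c,326,240,320,240,800,600))
E
```

```text
tcp [0.5979 0.3622 0.1148] yaw_y 26.83 q [ 0.39  0.77  1.32  0.    1.06 -0.08] F [-0.4  0.5 -0.5] gap 44.3 gf 0.0
spin 0.044 dx -0.148 dy 0.176 dz 2.338
```

View pics/w3.png

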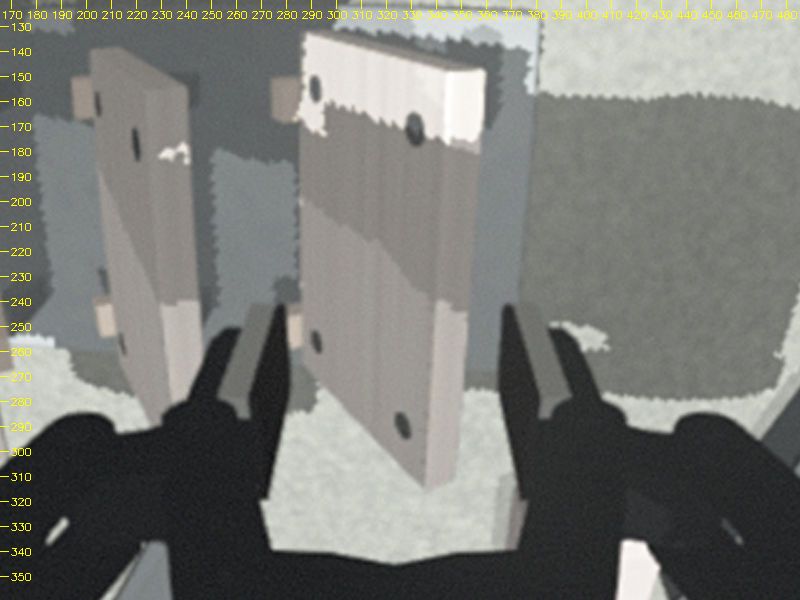

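The far plate sits centred between the fingers, with its top strip at about (345,230) raw and pads at x≈285 and 372. I'll descend and close gently.

Call:
{"op": "send_rows", "data": {"commands": "44 0 0.1 1 0;44 0 0 1 0;44 0 0 0.34 0;44 0 0 0 0;25 0 0 0 0;8 0 0 0 0;5 0 0 0 0;5 0 0 0 0;5 0 0 0 0;5 0 0 0 0;5 0 0 0 0;5 0 0 0 0", "grip_force": 20}}

```text
t: 5.62
tcp_pos: [0.604, 0.3636, 0.0746]
tool_rot: [0.525, 0.851, 0.001, 0.0]
force: [-3.2, 0.2, 7.0]
finger_gap: 0.258
gripper_force: 19.5
```

Run:
```python
from h import *
go(.6024,.3611,.068,26.65)
```

```text
tcp [0.604  0.3636 0.0746] yaw_y 26.7 q [ 0.38  0.82  1.33  0.    0.99 -0.08] F [-3.2  0.2  7. ] gap 22.0 gf 19.46299413093584
spin 0.014 dx -0.077 dy -0.127 dz 0.328
```

Call:
{"op": "send_rows", "data": {"commands": "5 0 0 0 0;5 0 0.13 -0.21 0;5 0 0.13 -0.21 0;5 0 0.13 -0.21 0;5 0 0.13 -0.21 0;5 0 0.13 -0.21 0;5 0 0.13 -0.21 0;5 0 0 0 0", "grip_force": 35}}

```text
t: 6.28
tcp_pos: [0.6106, 0.3673, 0.0955]
tool_rot: [0.524, 0.851, -0.008, -0.005]
force: [-9.8, -5.0, 2.0]
finger_gap: 0.213
gripper_force: 34.5
```

Run:
```python
from h import *
go(.6024,.3611,.068,26.65)
```

```text
tcp [0.6106 0.3673 0.0955] yaw_y 26.73 q [ 0.39  0.81  1.28 -0.    1.07 -0.08] F [-9.8 -5.   2. ] gap 18.2 gf 34.538496723398566
spin 0.02 dx -0.093 dy -0.503 dz 1.374
```

Gap is shrinking, so the plate is aligning as it lifts. I'll continue out along the tilt.

Call:
{"op": "send_rows", "data": {"commands": "5 0 0.13 -0.21 0;5 0 0.13 -0.21 0;5 0 0.13 -0.21 0;5 0 0.13 -0.21 0;5 0 0.13 -0.21 0;5 0 0.13 -0.21 0;5 0 0.13 -0.21 0;5 0 0.13 -0.21 0;5 0 0 -0.5 0;5 0 0 -0.5 0;5 0 0 -0.5 0;5 0 0 0 0;5 0 0 0 0", "grip_force": 35}}

```text
t: 7.37
tcp_pos: [0.6369, 0.3799, 0.1631]
tool_rot: [0.525, 0.851, 0.001, 0.001]
force: [-0.1, -0.6, -1.6]
finger_gap: 0.105
gripper_force: 34.9
```

Run:
```python
from h import *
go(.6024,.3611,.068,26.65)
c=snap("wrist");cv2.imwrite("pics/w4.png",crop(c,326,240,320,240,800,600))
```

```text
tcp [0.6369 0.3799 0.1631] yaw_y 26.71 q [ 0.39  0.77  1.17  0.    1.2  -0.08] F [-0.1 -0.6 -1.6] gap 9.0 gf 34.932167530059814
spin 0.016 dx -0.065 dy -1.962 dz 4.755
```

View pics/w4.png

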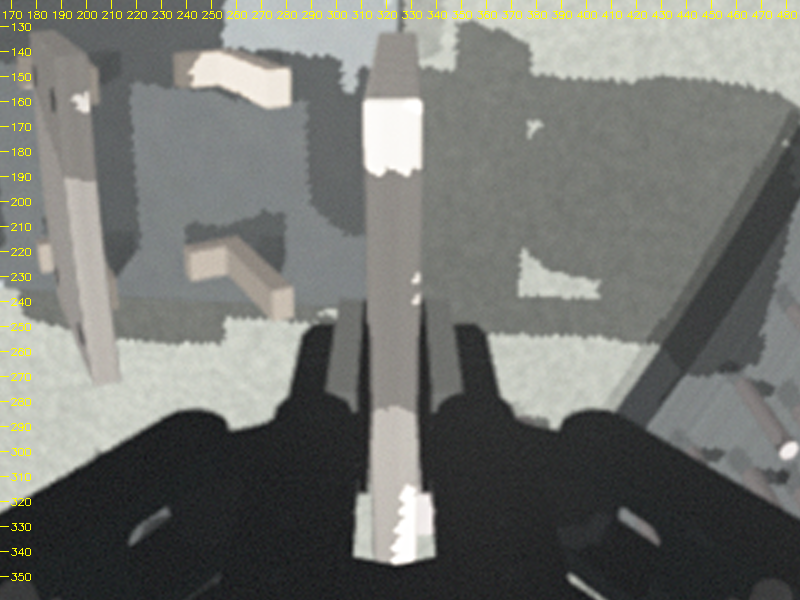

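The plate is flush between the pads (gap 9 mm) and upright. Its top strip runs from raw v≈159 to 345 at u≈325.

```bash
cat >> h.py <<'E'
def plate(c,v1,v2,u1=325,u2=326):  # top-edge ends -> plate centre along tool x, top height rel. TCP
    s=readout.sense();t=R.from_quat(s["tool_rot"])
    for h in np.arange(-.04,.01,.002):
        z=s["tcp_pos"][2]-h
        a=t.inv().apply(at(c,u1,v1,z)-s["tcp_pos"]);b=t.inv().apply(at(c,u2,v2,z)-s["tcp_pos"])
        if abs(a[0]-b[0]-.11)<.003:print("h",h.round(3),"len",a[0]-b[0],"xc",(a[0]+b[0])/2,"yc",a[1],b[1])
E
python3 - <<'E'
from h import *
c=snap("wrist");plate(c,159,345)
E
```

```text
h -0.006 len 0.1076569624618714 xc -0.0002498016603337781 yc 0.0011760441092513688 0.0020146585976684554
h -0.004 len 0.10932234902956602 xc -0.0014972164790877512 yc 0.0011873747295634213 0.002038962064998953
h -0.002 len 0.11098773559726065 xc -0.0027446312978416723 yc 0.0011987053498755018 0.00206326553232935
h 0.0 len 0.11265312216495532 xc -0.003992046116595625 yc 0.0012100359701875821 0.002087568999659844
```

Call:
{"op": "send_rows", "data": {"commands": "5 0 0 -1 0;5 0 0 -1 0;5 0 0 -1 0;5 0 0 -1 0;5 0 0 0 -1;5 0 0 0 -1;5 0 0 0 -1;5 0 0 0 -1;5 0 0 0 -1;5 0 0 0 -1;5 0 0 0 -1;5 0 0 0 -1;5 0 0 0 -1;5 0 0 0 -1;5 0 0 0 -1;5 0 0 0 -1;5 0 0 0 -1;5 0 0 0 -1;5 0 0 0 -0.85;5 0 0 0 0", "grip_force": 80}}

```text
t: 9.13
tcp_pos: [0.6356, 0.3793, 0.2402]
tool_rot: [0.033, 0.999, -0.0, -0.001]
force: [-0.1, 0.3, -3.0]
finger_gap: 0.09
gripper_force: 80.2
```

Run:
```python
from h import *
go(.6259,.0739,.24,86.1)
```

```text
tcp [0.6356 0.3793 0.2402] yaw_y 86.17 q [ 0.39  0.69  1.1  -0.    1.35 -1.12] F [-0.1  0.3 -3. ] gap 7.7 gf 80.23587942123413
spin 0.018 dx -0.556 dy -15.268 dz 0.011
```

Call:
{"op": "send_rows", "data": {"commands": "5 -0.03 -0.95 0 0;5 -0.03 -0.95 0 0;5 -0.03 -0.95 0 0;5 -0.03 -0.95 0 0;5 -0.03 -0.95 0 0;5 -0.03 -0.95 0 0;5 -0.03 -0.95 0 0;5 -0.03 -0.95 0 0;5 -0.03 -0.95 0 0;5 -0.03 -0.95 0 0;5 -0.03 -0.95 0 0;5 -0.03 -0.95 0 0;5 -0.03 -0.95 0 0;5 -0.03 -0.95 0 0;5 -0.03 -0.95 0 0;5 -0.03 -0.95 0 0;5 0 0 1 0;5 0 0 1 0;5 0 0 1 0;5 0 0 0.5 0"}}

```text
t: 10.8
tcp_pos: [0.6233, 0.0753, 0.1686]
tool_rot: [0.035, 0.999, 0.0, -0.002]
force: [-0.8, 0.2, -1.6]
finger_gap: 0.09
gripper_force: 80.3
```

Call:
{"op": "send_rows", "data": {"commands": "5 0 0 0 0;5 0 0 0 0"}}

```text
t: 10.97
tcp_pos: [0.625, 0.0757, 0.1709]
tool_rot: [0.034, 0.999, 0.0, -0.001]
force: [0.0, 0.6, -1.8]
finger_gap: 0.091
gripper_force: 80.3
```

Run:
```python
from h import *
go(.6259,.0739,.13,86.1)
c=snap("wrist");cv2.imwrite("pics/w5.png",crop(c,326,240,320,240,800,600))
```

```text
tcp [0.625  0.0757 0.1709] yaw_y 86.08 q [-0.06  0.61  1.48  0.    1.05 -1.56] F [ 0.   0.6 -1.8] gap 7.8 gf 80.26509046554565
spin -0.004 dx -0.053 dy -0.087 dz 2.045
```

View pics/w5.png

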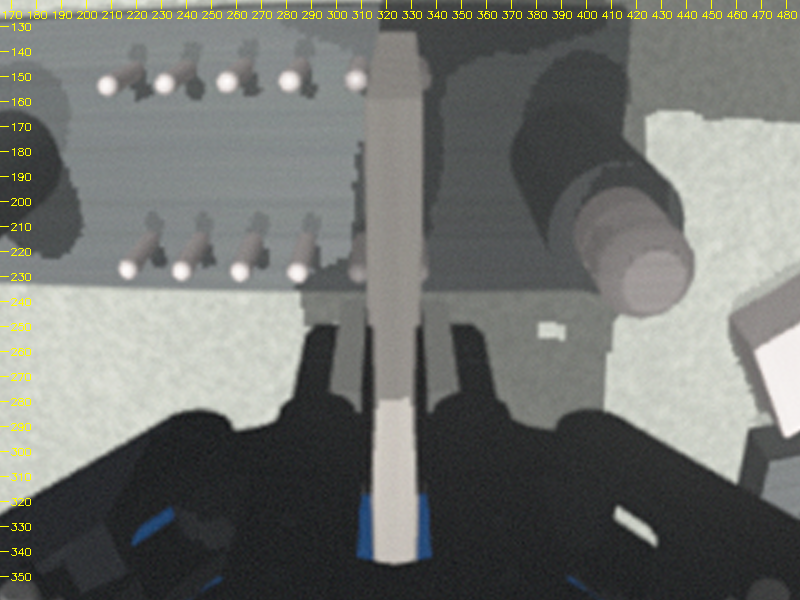

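The pins show at top-left, with the near row at raw (209,154) to (308,152) and the far row at (217,228) to (285,229). The plate covers slot0 and the left post is at right. I'll fit the rack from the pins, relative to the held plate.

Run:
```python
from h import *
from scipy.optimize import least_squares
c=snap("wrist")
px=np.array([[107,86],[165,85],[227,82],[290,81],[355,80],[128,269],[181,271],[240,272],[298,272]])/2.5+[166,120]
ys=[-.056,-.034,-.011,.011,.034];L=np.array([[-.036,y,.045] for y in ys]+[[.036,y,.045] for y in ys[:4]])
f=lambda p:(proj(c,R.from_euler('z',p[2]).apply(L)+[p[0],p[1],0])-px).ravel()
r=least_squares(f,[.625,.029,-.07]);print(r.x,np.degrees(r.x[2]),abs(r.fun).max())
print(R.from_euler('z',r.x[2]).apply([0,.045,0])+[*r.x[:2],0])
plate(c,157,345,323.7,324.5)
```

```text
[ 0.6263  0.0284 -0.065 ] -3.7215306073594507 0.4653363121934433
[0.6292 0.0733 0.    ]
h -0.006 len 0.10740117597852666 xc 0.0015161414408342705 yc -0.00017563024281553599 0.00032725392438501656
h -0.004 len 0.10908079801341226 xc 0.00027921132818091443 yc -0.00017579097847896687 0.0003349576773598985
h -0.002 len 0.11076042004829786 xc -0.0009577187844724416 yc -0.0001759517141423978 0.00034266143033478096
h 0.0 len 0.11244004208318359 xc -0.0021946488971258567 yc -0.00017611244980582868 0.00035036518330968443
```

Call:
{"op": "send_rows", "data": {"commands": "5 -0.2 -0.12 0.5 0;5 0 0 0.8 0;5 0 0 0.8 0;5 0 0 0 0;5 0 0 0 0"}}

```text
t: 11.48
tcp_pos: [0.6288, 0.0728, 0.1288]
tool_rot: [0.034, 0.999, -0.0, -0.001]
force: [0.5, 0.4, -1.4]
finger_gap: 0.092
gripper_force: 80.3
```

Run:
```python
from h import *
go(.629,.0733,.084,86.2)
```

```text
tcp [0.6288 0.0728 0.1288] yaw_y 86.11 q [-0.06  0.67  1.5  -0.    0.97 -1.56] F [ 0.5  0.4 -1.4] gap 7.8 gf 80.2501630783081
spin -0.023 dx -0.01 dy 0.024 dz 2.242
```

Call:
{"op": "send_rows", "data": {"commands": "5 0 0.02 0.5 0;5 0 0 0.5 0;5 0 0 0.5 0;5 0 0 0.4 0;5 0 0 0 0;5 0 0 0 0"}}

```text
t: 11.98
tcp_pos: [0.6284, 0.0734, 0.0904]
tool_rot: [0.034, 0.999, 0.0, -0.001]
force: [-0.7, -0.9, -1.2]
finger_gap: 0.088
gripper_force: 80.2
```

Almost there. I'll creep down until contact.

Call:
{"op": "send_rows", "data": {"commands": "5 0 0 0.12 0;5 0 0 0.1 0;5 0 0 0.1 0;5 0 0 0.1 0;5 0 0 0 0"}}

```text
t: 12.4
tcp_pos: [0.6287, 0.0733, 0.0826]
tool_rot: [0.034, 0.999, -0.0, -0.0]
force: [0.1, -0.0, -2.4]
finger_gap: 0.09
gripper_force: 80.2
```

Call:
{"op": "send_rows", "data": {"commands": "5 0 0 0.08 0;5 0 0 0.08 0;5 0 0 0.08 0;5 0 0 0 0"}}

```text
t: 12.73
tcp_pos: [0.6281, 0.0735, 0.0814]
tool_rot: [0.034, 0.999, -0.0, -0.0]
force: [-8.0, -1.2, 16.3]
finger_gap: 0.091
gripper_force: 82.9
```

Contact. I'll release and go up.

Call:
{"op": "send_rows", "data": {"commands": "5 0 0 -0.05 0;14 0 0 0 0;24 0 0 0 0;24 0 0 0 0;24 0 0 -0.5 0;24 0 0 -1 0;30 0 0 -1 0;30 0 0 -1 0;30 0 0 -1 0;30 0 0 -1 0;44 0 0 -1 0;44 0 0 0 0"}}

```text
t: 13.73
tcp_pos: [0.6319, 0.0732, 0.2141]
tool_rot: [0.034, 0.999, -0.0, 0.005]
force: [0.2, 0.1, 0.7]
finger_gap: 0.513
gripper_force: 0.0
```

Run:
```python
from h import *
go(.5464-.0021,.3329-.001,.20,26.65)
c=snap("wrist");cv2.imwrite("pics/w6.png",crop(c,326,240,320,240,800,600))
```

```text
tcp [0.6319 0.0732 0.2141] yaw_y 86.12 q [-0.06  0.57  1.44  0.    1.13 -1.56] F [0.2 0.1 0.7] gap 43.8 gf 0.0
spin 14.867 dx 13.523 dy 1.888 dz 0.705
```

View pics/w6.png

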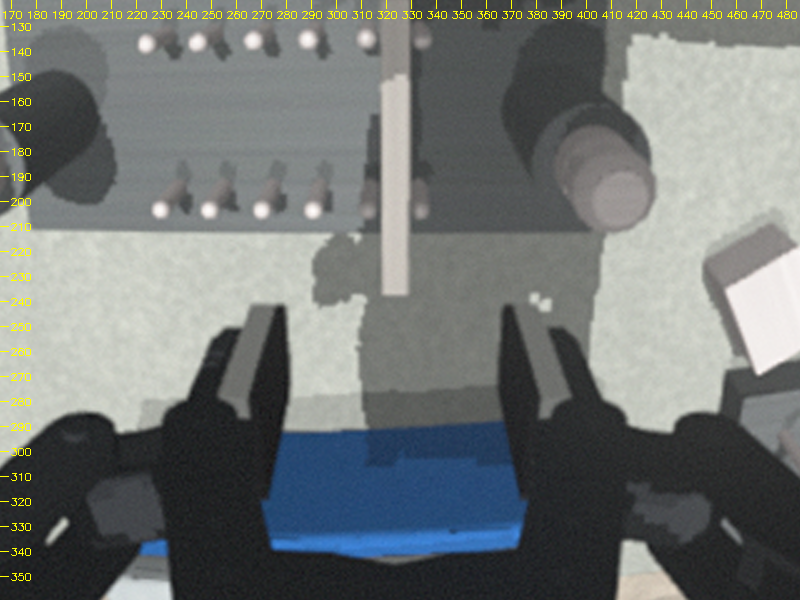

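The plate stands upright in slot0. Now the middle plate, same procedure.

Call:
{"op": "send_rows", "data": {"commands": "44 0 0 0 1;44 0 0 0 1;44 0 0 0 1;44 0 0 0 1;44 0 0 0 1;44 0 0 0 1;44 0 0 0 1;44 0 0 0 1;44 0 0 0 1;44 0 0 0 1;44 0 0 0 1;44 0 0 0 1;44 0 0 0 1;44 0 0 0 1;44 0 0 0 0.87", "grip_force": 20}}

```text
t: 15.03
tcp_pos: [0.6281, 0.0733, 0.2076]
tool_rot: [0.527, 0.85, -0.001, -0.001]
force: [0.2, 0.8, 1.0]
finger_gap: 0.518
gripper_force: 0.0
```

Call:
{"op": "send_rows", "data": {"commands": "44 1 0.14 0 0;44 1 0.14 0 0;44 1 0.14 0 0;44 1 0.14 0 0;44 1 0.14 0 0;44 1 0.14 0 0;44 1 0.14 0 0;44 1 0.14 0 0;44 1 0.14 0 0;44 1 0.14 0 0;44 1 0.14 0 0;44 1 0.14 0 0;44 1 0.14 0 0;44 0.52 0.07 0 0;44 0 0 1 0;44 0 0 1 0;44 0 0 1 0;44 0 0 1 0;44 0 0 0 0;44 0 0 0 0"}}

```text
t: 16.7
tcp_pos: [0.5405, 0.3312, 0.1274]
tool_rot: [0.525, 0.851, -0.002, -0.001]
force: [0.4, 0.6, 1.3]
finger_gap: 0.51
gripper_force: 0.0
```

Run:
```python
from h import *
go(.5443,.3319,.068,26.65)
```

```text
tcp [0.5405 0.3312 0.1274] yaw_y 26.62 q [ 0.37  0.68  1.5  -0.    0.97 -0.09] F [0.4 0.6 1.3] gap 43.5 gf 0.0
spin -0.008 dx -0.053 dy 0.185 dz 2.972
```

Call:
{"op": "send_rows", "data": {"commands": "44 -0.05 0.17 1 0;44 0 0 1 0;44 0 0 0.8 0;44 0 0 0 0;44 0 0 0 0;25 0 0 0 0;8 0 0 0 0;5 0 0 0 0;5 0 0 0 0;5 0 0 0 0;5 0 0 0 0;5 0 0 0 0;5 0 0 0 0", "grip_force": 20}}

```text
t: 17.78
tcp_pos: [0.5462, 0.333, 0.0755]
tool_rot: [0.525, 0.851, 0.001, 0.001]
force: [-0.5, -1.2, 5.3]
finger_gap: 0.251
gripper_force: 17.6
```

Call:
{"op": "send_rows", "data": {"commands": "5 0 0 0 0;5 0 0.13 -0.21 0;5 0 0.13 -0.21 0;5 0 0.13 -0.21 0;5 0 0.13 -0.21 0;5 0 0.13 -0.21 0;5 0 0.13 -0.21 0;5 0 0 0 0", "grip_force": 40}}

```text
t: 18.45
tcp_pos: [0.5512, 0.3366, 0.0968]
tool_rot: [0.525, 0.851, -0.008, -0.006]
force: [-9.3, -4.4, 1.6]
finger_gap: 0.194
gripper_force: 39.1
```

Call:
{"op": "send_rows", "data": {"commands": "5 0 0.13 -0.21 0;5 0 0.13 -0.21 0;5 0 0.13 -0.21 0;5 0 0.13 -0.21 0;5 0 0.13 -0.21 0;5 0 0.13 -0.21 0;5 0 0.13 -0.21 0;5 0 0.13 -0.21 0;5 0 0 -0.5 0;5 0 0 -0.5 0;5 0 0 -0.5 0;5 0 0 0 0;5 0 0 0 0", "grip_force": 40}}

```text
t: 19.53
tcp_pos: [0.5782, 0.3492, 0.1635]
tool_rot: [0.525, 0.851, 0.001, 0.001]
force: [-0.2, -0.4, -3.1]
finger_gap: 0.103
gripper_force: 40.6
```

Call:
{"op": "send_rows", "data": {"commands": "5 0 0 -1 0;5 0 0 -1 0;5 0 0 -1 0;5 0 0 -1 0;5 0 0 0 -1;5 0 0 0 -1;5 0 0 0 -1;5 0 0 0 -1;5 0 0 0 -1;5 0 0 0 -1;5 0 0 0 -1;5 0 0 0 -1;5 0 0 0 -1;5 0 0 0 -1;5 0 0 0 -1;5 0 0 0 -1;5 0 0 0 -1;5 0 0 0 -1;5 0 0 0 -0.88;5 0 0 0 0", "grip_force": 80}}

```text
t: 21.2
tcp_pos: [0.577, 0.3487, 0.2411]
tool_rot: [0.033, 0.999, -0.0, -0.001]
force: [-0.5, -1.1, -3.0]
finger_gap: 0.097
gripper_force: 80.7
```

Run:
```python
from h import *
go(.626,.0285,.24,86.2)
```

```text
tcp [0.577  0.3487 0.2411] yaw_y 86.21 q [ 0.38  0.59  1.3  -0.    1.25 -1.13] F [-0.5 -1.1 -3. ] gap 8.3 gf 80.67227125167847
spin 0.003 dx -3.507 dy -15.811 dz 0.056
```

Call:
{"op": "send_rows", "data": {"commands": "5 -0.22 -0.93 0 0;5 -0.22 -0.93 0 0;5 -0.22 -0.93 0 0;5 -0.22 -0.93 0 0;5 -0.22 -0.93 0 0;5 -0.22 -0.93 0 0;5 -0.22 -0.93 0 0;5 -0.22 -0.93 0 0;5 -0.22 -0.93 0 0;5 -0.22 -0.93 0 0;5 -0.22 -0.93 0 0;5 -0.22 -0.93 0 0;5 -0.22 -0.93 0 0;5 -0.22 -0.93 0 0;5 -0.22 -0.93 0 0;5 -0.22 -0.93 0 0;5 0 -0.93 0 0;5 0 0 0 0;5 0 0 0 0;5 0 0 0 0"}}

```text
t: 22.87
tcp_pos: [0.6262, 0.0291, 0.2416]
tool_rot: [0.034, 0.999, 0.0, -0.0]
force: [0.5, 0.7, -2.4]
finger_gap: 0.089
gripper_force: 80.7
```

Call:
{"op": "send_rows", "data": {"commands": "5 0 0 1 0;5 0 0 1 0;5 0 0 1 0;5 0 0 1 0;5 0 0 1 0;5 0 0 0.5 0;5 0 0 0 0;5 0 0 0 0;5 0 0 0 0"}}

```text
t: 23.62
tcp_pos: [0.6276, 0.029, 0.1331]
tool_rot: [0.033, 0.999, -0.0, 0.001]
force: [1.0, -0.2, -2.7]
finger_gap: 0.089
gripper_force: 80.7
```

Run:
```python
from h import *
go(.626,.0285,.083,86.2)
c=snap("wrist");cv2.imwrite("pics/w7.png",crop(c,326,240,320,240,800,600))
```

```text
tcp [0.6276 0.029  0.1331] yaw_y 86.18 q [-0.13  0.66  1.52  0.    0.96 -1.64] F [ 1.  -0.2 -2.7] gap 7.6 gf 80.69008469581604
spin -0.005 dx 0.08 dy -0.031 dz 2.505
```

View pics/w7.png

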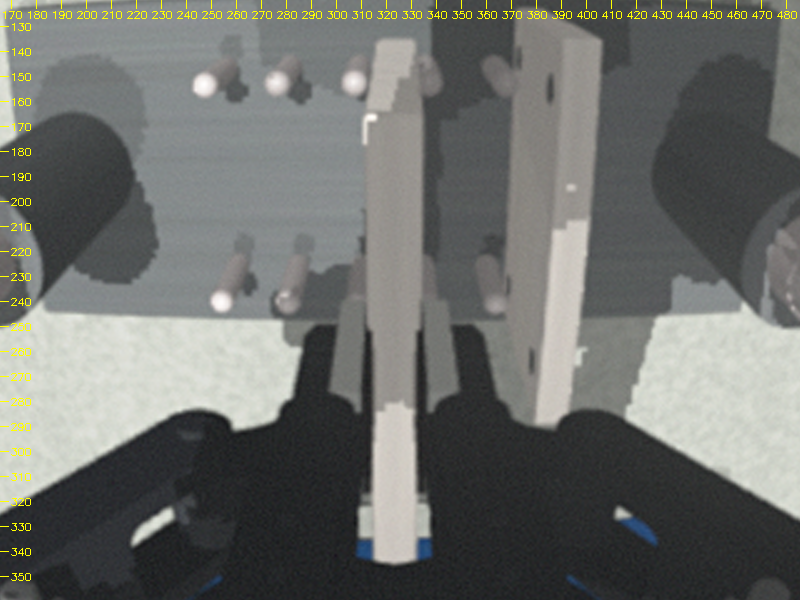

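Run:
```python
from h import *
c=snap("wrist");plate(c,164,345,324,324.5);plate(c,164,352,324,324.5)
s=readout.sense();t=R.from_quat(s["tool_rot"])
for xc,h in((-.002,-.0055),(-.005,-.0055),(-.005,-.002),(-.006,.0)):
    for d in([.055,0,0],[-.055,0,0],[.055,0,.075]):print(xc,h,d,proj(c,s["tcp_pos"]+t.apply(np.array(d)+[xc,0,h])))
```

```text
h -0.002 len 0.10818151586964317 xc -0.0032785324803247216 yc 6.449357666400242e-05 0.0004806615041651302
h 0.0 len 0.10981795429057667 xc -0.004543717458691067 yc 6.646437332933779e-05 0.000488927583168186
h 0.002 len 0.11145439271151039 xc -0.00580890243705752 yc 6.843516999466578e-05 0.0004971936621712539
h -0.01 len 0.10765192236834081 xc -0.0012258726580752742 yc 5.661039000267533e-05 0.00046121153750843533
h -0.008 len 0.1093852270443925 xc -0.0025394907640007153 yc 5.85811866680107e-05 0.00046969682128629664
h -0.006 len 0.11111853172044431 xc -0.003853108869926212 yc 6.055198333333913e-05 0.0004781821050641619
h -0.004 len 0.1128518363964961 xc -0.0051667269758515905 yc 6.252277999866705e-05 0.00048666738884201976
-0.002 -0.0055 [0.055, 0, 0] [[323.8587 160.6921]]
-0.002 -0.0055 [-0.055, 0, 0] [[323.689  348.9417]]
-0.002 -0.0055 [0.055, 0, 0.075] [[323.817  137.2484]]
-0.005 -0.0055 [0.055, 0, 0] [[323.8537 167.5522]]
-0.005 -0.0055 [-0.055, 0, 0] [[323.6854 352.2782]]
-0.005 -0.0055 [0.055, 0, 0.075] [[323.8142 141.7139]]
-0.005 -0.002 [0.055, 0, 0] [[323.851  165.7247]]
-0.005 -0.002 [-0.055, 0, 0] [[323.6869 348.1426]]
-0.005 -0.002 [0.055, 0, 0.075] [[323.813  140.9529]]
-0.006 0.0 [0.055, 0, 0] [[323.8479 166.9089]]
-0.006 0.0 [-0.055, 0, 0] [[323.6866 346.9234]]
-0.006 0.0 [0.055, 0, 0.075] [[323.8114 141.9762]]
```

Call:
{"op": "send_rows", "data": {"commands": "5 0.2 -0.03 0 0;5 0 0 0.5 0;5 0 0 0.5 0;5 0 0 0.5 0;5 0 0 0.4 0;5 0 0 0.12 0;5 0 0 0.12 0;5 0 0 0.1 0;5 0 0 0.05 0;5 0 0 0 0"}}

```text
t: 24.55
tcp_pos: [0.6227, 0.0284, 0.0861]
tool_rot: [0.034, 0.999, -0.0, 0.0]
force: [0.5, 0.7, -2.5]
finger_gap: 0.093
gripper_force: 80.7
```

Call:
{"op": "send_rows", "data": {"commands": "5 0 0 0.1 0;5 0 0 0.08 0;5 0 0 0.08 0;5 0 0 0.08 0;5 0 0 0 0"}}

```text
t: 24.97
tcp_pos: [0.6223, 0.0284, 0.0808]
tool_rot: [0.033, 0.999, -0.0, 0.0]
force: [-3.3, 0.2, 6.7]
finger_gap: 0.092
gripper_force: 82.1
```

Call:
{"op": "send_rows", "data": {"commands": "5 -0.05 0 0.08 0;5 0 0 0 0;14 0 0 0 0;24 0 0 0 0;24 0 0 0 0;24 0 0 -0.5 0;24 0 0 -1 0;30 0 0 -1 0;30 0 0 -1 0;30 0 0 -1 0;30 0 0 -1 0;44 0 0 -1 0;44 0 0 0 0;44 0 0 0 0"}}

```text
t: 26.13
tcp_pos: [0.6245, 0.0282, 0.2094]
tool_rot: [0.034, 0.999, -0.0, 0.002]
force: [-0.4, 0.7, -0.1]
finger_gap: 0.516
gripper_force: 0.0
```

Run:
```python
from h import *
go(.4883-.0021,.3037-.001,.20,26.65)
```

```text
tcp [0.6245 0.0282 0.2094] yaw_y 86.16 q [-0.13  0.56  1.47 -0.    1.11 -1.64] F [-0.4  0.7 -0.1] gap 44.1 gf 0.0
spin 14.877 dx 15.369 dy -0.024 dz 0.468
```

Call:
{"op": "send_rows", "data": {"commands": "44 0 0 0 1;44 0 0 0 1;44 0 0 0 1;44 0 0 0 1;44 0 0 0 1;44 0 0 0 1;44 0 0 0 1;44 0 0 0 1;44 0 0 0 1;44 0 0 0 1;44 0 0 0 1;44 0 0 0 1;44 0 0 0 1;44 0 0 0 1;44 0 0 0 0.88", "grip_force": 20}}

```text
t: 27.38
tcp_pos: [0.6225, 0.0284, 0.2059]
tool_rot: [0.527, 0.85, -0.001, -0.002]
force: [-0.1, 0.8, -0.2]
finger_gap: 0.515
gripper_force: 0.0
```

Call:
{"op": "send_rows", "data": {"commands": "44 1 0 0 0;44 1 0 0 0;44 1 0 0 0;44 1 0 0 0;44 1 0 0 0;44 1 0 0 0;44 1 0 0 0;44 1 0 0 0;44 1 0 0 0;44 1 0 0 0;44 1 0 0 0;44 1 0 0 0;44 1 0 0 0;44 1 0 0 0;44 1 0 0 0;44 0.4 0 1 0;44 0 0 1 0;44 0 0 1 0;44 0 0 1 0;44 0 0 0 0"}}

```text
t: 29.05
tcp_pos: [0.4819, 0.3023, 0.1229]
tool_rot: [0.525, 0.851, -0.004, -0.003]
force: [0.6, -0.2, 0.2]
finger_gap: 0.514
gripper_force: 0.0
```

Run:
```python
from h import *
go(.4862,.3027,.068,26.65)
```

```text
tcp [0.4819 0.3023 0.1229] yaw_y 26.64 q [ 0.36  0.62  1.67 -0.    0.87 -0.1 ] F [ 0.6 -0.2  0.2] gap 43.9 gf 0.0
spin -0.001 dx -0.081 dy 0.202 dz 2.746
```

Call:
{"op": "send_rows", "data": {"commands": "44 -0.05 0.1 1 0;44 0 0 1 0;44 0 0 0.6 0;44 0 0 0 0;44 0 0 0 0;25 0 0 0 0;8 0 0 0 0;5 0 0 0 0;5 0 0 0 0;5 0 0 0 0;5 0 0 0 0;5 0 0 0 0;5 0 0 0 0", "grip_force": 20}}

```text
t: 30.13
tcp_pos: [0.4885, 0.3039, 0.0771]
tool_rot: [0.525, 0.851, 0.001, 0.001]
force: [0.0, 0.2, 6.0]
finger_gap: 0.242
gripper_force: 19.1
```

Call:
{"op": "send_rows", "data": {"commands": "5 0 0 0 0;5 0 0.13 -0.21 0;5 0 0.13 -0.21 0;5 0 0.13 -0.21 0;5 0 0.13 -0.21 0;5 0 0.13 -0.21 0;5 0 0.13 -0.21 0;5 0 0 0 0", "grip_force": 40}}

```text
t: 30.8
tcp_pos: [0.4937, 0.3077, 0.0991]
tool_rot: [0.525, 0.851, -0.008, -0.006]
force: [-9.0, -3.6, 2.9]
finger_gap: 0.185
gripper_force: 40.0
```

Call:
{"op": "send_rows", "data": {"commands": "5 0 0.13 -0.21 0;5 0 0.13 -0.21 0;5 0 0.13 -0.21 0;5 0 0.13 -0.21 0;5 0 0.13 -0.21 0;5 0 0.13 -0.21 0;5 0 0.13 -0.21 0;5 0 0.13 -0.21 0;5 0 0 -0.5 0;5 0 0 -0.5 0;5 0 0 -0.5 0;5 0 0 0 0;5 0 0 0 0", "grip_force": 40}}

```text
t: 31.88
tcp_pos: [0.5209, 0.3202, 0.1658]
tool_rot: [0.525, 0.851, 0.001, 0.001]
force: [-0.9, -0.1, -1.3]
finger_gap: 0.103
gripper_force: 40.3
```

Call:
{"op": "send_rows", "data": {"commands": "5 0 0 -1 0;5 0 0 -1 0;5 0 0 -1 0;5 0 0 -1 0;5 0 0 0 -1;5 0 0 0 -1;5 0 0 0 -1;5 0 0 0 -1;5 0 0 0 -1;5 0 0 0 -1;5 0 0 0 -1;5 0 0 0 -1;5 0 0 0 -1;5 0 0 0 -1;5 0 0 0 -1;5 0 0 0 -1;5 0 0 0 -1;5 0 0 0 -1;5 0 0 0 -0.88;5 0 0 0 0", "grip_force": 80}}

```text
t: 33.55
tcp_pos: [0.5197, 0.3197, 0.2439]
tool_rot: [0.033, 0.999, -0.0, -0.001]
force: [0.2, 0.1, -2.0]
finger_gap: 0.089
gripper_force: 80.8
```

Run:
```python
from h import *
go(.621,-.0165,.24,86.2)
```

```text
tcp [0.5197 0.3197 0.2439] yaw_y 86.21 q [ 0.37  0.5   1.47 -0.    1.17 -1.14] F [ 0.2  0.1 -2. ] gap 7.6 gf 80.81159234046936
spin 0.002 dx -6.17 dy -16.438 dz 0.194
```

Call:
{"op": "send_rows", "data": {"commands": "5 -0.37 -0.97 0 0;5 -0.37 -0.97 0 0;5 -0.37 -0.97 0 0;5 -0.37 -0.97 0 0;5 -0.37 -0.97 0 0;5 -0.37 -0.97 0 0;5 -0.37 -0.97 0 0;5 -0.37 -0.97 0 0;5 -0.37 -0.97 0 0;5 -0.37 -0.97 0 0;5 -0.37 -0.97 0 0;5 -0.37 -0.97 0 0;5 -0.37 -0.97 0 0;5 -0.37 -0.97 0 0;5 -0.37 -0.97 0 0;5 -0.37 -0.97 0 0;5 -0.25 -0.92 0 0;5 0 0 0 0;5 0 0 0 0"}}

```text
t: 35.13
tcp_pos: [0.6211, -0.0172, 0.244]
tool_rot: [0.035, 0.999, 0.0, -0.001]
force: [-1.4, 0.4, -1.8]
finger_gap: 0.094
gripper_force: 80.8
```

Call:
{"op": "send_rows", "data": {"commands": "5 0 0 1 0;5 0 0 1 0;5 0 0 1 0;5 0 0 1 0;5 0 0 1 0;5 0 0 0.5 0;5 0 0 0 0;5 0 0 0 0;5 0 0 0 0"}}

```text
t: 35.88
tcp_pos: [0.6222, -0.0161, 0.1357]
tool_rot: [0.033, 0.999, -0.0, 0.001]
force: [0.4, -0.0, -2.0]
finger_gap: 0.093
gripper_force: 80.8
```

Run:
```python
from h import *
go(.621,-.0165,.083,86.2)
c=snap("wrist");cv2.imwrite("pics/w8.png",crop(c,326,240,320,240,800,600))
```

```text
tcp [ 0.6222 -0.0161  0.1357] yaw_y 86.17 q [-0.21  0.65  1.53  0.    0.96 -1.71] F [ 0.4 -0.  -2. ] gap 7.9 gf 80.78905820846558
spin -0.008 dx 0.059 dy -0.024 dz 2.635
```

View pics/w8.png

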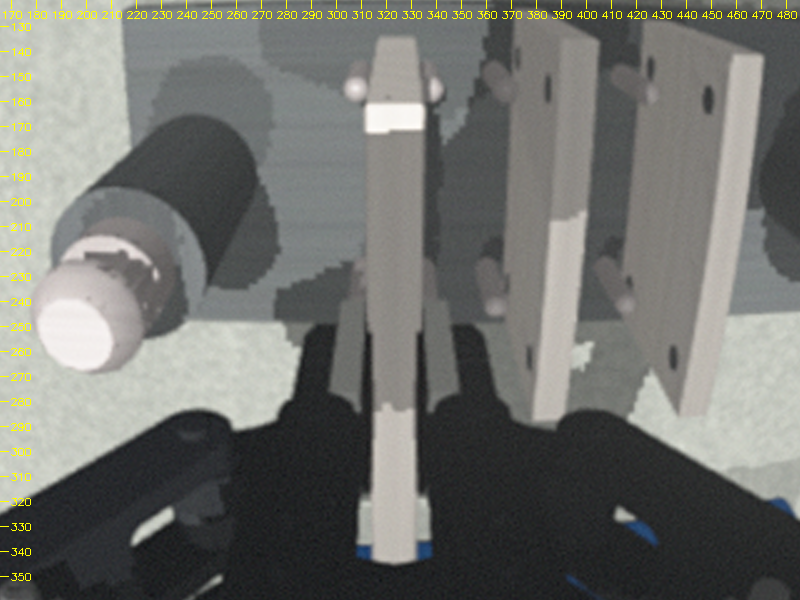

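The pins bracket the held plate symmetrically, at raw (308,155) and (340,155). The other two plates stand upright at right. I'll lower it.

Call:
{"op": "send_rows", "data": {"commands": "5 0 -0.01 0.5 0;5 0 0 0.5 0;5 0 0 0.5 0;5 0 0 0.4 0;5 0 0 0.25 0;5 0 0 0.12 0;5 0 0 0.1 0;5 0 0 0.1 0;5 0 0 0 0"}}

```text
t: 36.68
tcp_pos: [0.6213, -0.0166, 0.0849]
tool_rot: [0.034, 0.999, 0.0, -0.0]
force: [0.0, -0.4, -2.4]
finger_gap: 0.094
gripper_force: 80.8
```

Call:
{"op": "send_rows", "data": {"commands": "5 0 0 0.08 0;5 0 0 0.08 0;5 0 0 0.08 0;5 0 0 0 0"}}

```text
t: 37.02
tcp_pos: [0.6211, -0.0165, 0.0801]
tool_rot: [0.034, 0.999, 0.0, -0.0]
force: [0.8, -0.7, -2.3]
finger_gap: 0.093
gripper_force: 80.8
```

Call:
{"op": "send_rows", "data": {"commands": "5 0 0 0.06 0;5 0 0 0.06 0;5 0 0 0.06 0;5 0 0 0 0"}}

```text
t: 37.35
tcp_pos: [0.621, -0.0166, 0.0789]
tool_rot: [0.033, 0.999, -0.0, -0.0]
force: [-5.5, 1.1, 10.9]
finger_gap: 0.096
gripper_force: 82.7
```

Call:
{"op": "send_rows", "data": {"commands": "5 0 0 -0.03 0;14 0 0 0 0;24 0 0 0 0;24 0 0 0 0;24 0 0 -0.5 0;24 0 0 -1 0;30 0 0 -1 0;30 0 0 -1 0;30 0 0 -1 0;44 0 0 -1 0;44 0 0 -1 0;60 0 0 -1 0;60 0 0 -1 0;60 0 0 -1 0;60 0 0 -1 1;60 0 0 0 1;60 0 0 0 1;60 0 0 0 0.33;60 0 0 0 0"}}

```text
t: 38.93
tcp_pos: [0.6211, -0.0165, 0.2876]
tool_rot: [0.149, 0.989, -0.0, 0.0]
force: [0.4, 0.8, 0.3]
finger_gap: 0.703
gripper_force: 0.0
```

Run:
```python
from h import *
go(.5915,-.2976,.27,72.85)
```

```text
tcp [ 0.6211 -0.0165  0.2876] yaw_y 72.87 q [-0.21  0.47  1.39 -0.    1.28 -1.48] F [0.4 0.8 0.3] gap 60.0 gf 0.0
spin 0.004 dx -2.728 dy -13.865 dz 0.881
```

Call:
{"op": "send_rows", "data": {"commands": "60 -0.19 -0.99 0 0;60 -0.19 -0.99 0 0;60 -0.19 -0.99 0 0;60 -0.19 -0.99 0 0;60 -0.19 -0.99 0 0;60 -0.19 -0.99 0 0;60 -0.19 -0.99 0 0;60 -0.19 -0.99 0 0;60 -0.19 -0.99 0 0;60 -0.19 -0.99 0 0;60 -0.19 -0.99 0 0;60 -0.19 -0.99 0 0;60 -0.19 -0.99 0 0;60 -0.19 -0.99 0 0;60 0 0 0 0;60 0 0 0 0"}}

```text
t: 40.27
tcp_pos: [0.5899, -0.298, 0.2867]
tool_rot: [0.15, 0.989, 0.0, -0.0]
force: [-0.3, 1.5, 0.4]
finger_gap: 0.703
gripper_force: 0.0
```

Run:
```python
from h import *
go(.5915,-.2976,.07,72.85)
c=snap("wrist");t=snap("top")
a=crop(c,326,200,400,300,800,600)[:, :]
a=crop(c,326,170,320,200,480,300);b=crop(t,330,205,160,150,320,300);b=crop(t,325,185,160,150,320,300)
d=crop(c,326,120,180,100,540,300) ;e=crop(t,310,215,130,150,260,300)
cv2.imwrite("pics/m2.png",np.vstack([np.hstack([a,b]),np.hstack([d,e])]))
```

```text
tcp [ 0.5899 -0.298   0.2867] yaw_y 72.78 q [-0.64  0.53  1.28  0.    1.33 -1.91] F [-0.3  1.5  0.4] gap 60.0 gf 0.0
spin -0.018 dx -0.073 dy 0.041 dz 10.833
```

View pics/m2.png

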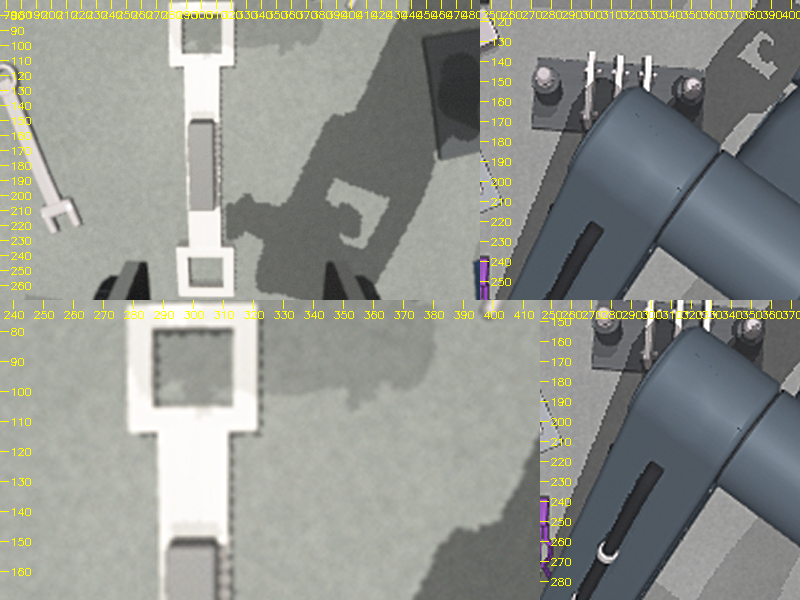

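The bar lies upright in view with eyes at raw (300.3,92.3) and (303.3,250.7) and the grip at (300.7,180). It's off from where I put it, so it has been knocked. I'll re-measure.

Run:
```python
from h import *
c=snap("wrist")
a=at(c,300.3,92.3,.010);b=at(c,303.3,250.7,.010);m=(a+b)/2;d=a-b;print(a,b,m,np.linalg.norm(d),np.degrees(np.arctan2(d[1],d[0])))
print(at(c,300.7,180,.038))
go(m[0],m[1],.038,np.degrees(np.arctan2(d[1],d[0]))-90)
```

```text
[ 0.4993 -0.3002  0.01  ] [ 0.7189 -0.3679  0.01  ] [ 0.6091 -0.3341  0.01  ] 0.22978789317057735 162.86674305135003
[ 0.6064 -0.3322  0.038 ]
tcp [ 0.5903 -0.296   0.287 ] yaw_y 72.91 q [-0.63  0.53  1.28  0.    1.33 -1.91] F [ 0.1  0.1 -0.1] gap 60.0 gf 0.0
spin 0.011 dx -1.459 dy -1.542 dz 12.452
```

Call:
{"op": "send_rows", "data": {"commands": "60 -0.72 -0.77 0 0;60 -0.72 -0.77 0 0;60 0 0 1 0;60 0 0 1 0;60 0 0 1 0;60 0 0 1 0;60 0 0 1 0;60 0 0 1 0;60 0 0 1 0;60 0 0 1 0;60 0 0 1 0;60 0 0 0.5 0;60 0 0 0 0;60 0 0 0 0"}}

```text
t: 41.58
tcp_pos: [0.609, -0.3343, 0.0972]
tool_rot: [0.149, 0.989, 0.0, -0.0]
force: [0.6, -0.3, -0.2]
finger_gap: 0.704
gripper_force: 0.0
```

Run:
```python
from h import *
go(.6085,-.3337,.025,72.87)
c=snap("wrist");cv2.imwrite("pics/w9.png",crop(c,326,200,320,240,800,600))
g=c["pixels"].astype(int)
for v in(230,240):print(v,g[v,290:365:3].mean(1).astype(int))
```

```text
tcp [ 0.609  -0.3343  0.0972] yaw_y 72.89 q [-0.66  0.78  1.35  0.    1.01 -1.93] F [ 0.6 -0.3 -0.2] gap 60.1 gf 0.0
spin 0.006 dx 0.032 dy 0.021 dz 3.612
230 [107  99  95 102 129 147 161 162 163 162 160 162 161 160 164 145 160 129
 109 103  98 106 104 103 100]
240 [ 98  96 102 104 120 141  96  98 100 102 100 102 120 158 137 103 160 119
  95 100 100 100 103 101  98]
```

Call:
{"op": "send_rows", "data": {"commands": "60 0 0 1 0;60 0 0 1 0;60 0 0 1 0;50 0 0 0.6 0;50 0 0 0 0;30 0 0 0 0;15 0 0 0 0;15 0 0 0 0;15 0 0 0 0;15 0 0 0 0;15 0 0 0 0", "grip_force": 40}}

```text
t: 42.55
tcp_pos: [0.6099, -0.3361, 0.0273]
tool_rot: [0.149, 0.989, -0.001, 0.002]
force: [-0.6, -0.8, 6.8]
finger_gap: 0.249
gripper_force: 41.3
```

Call:
{"op": "send_rows", "data": {"commands": "15 0 0 0 0;15 0 0 -0.5 0;15 0 0 -1 0;15 0 0 -1 0;15 0 0 -1 0;15 0 0 -1 0;15 0 0 -1 0;15 0 0 -1 0;15 0 0 -1 0;15 0 0 -1 0;15 0 0 -1 0;15 0 0 0 0;15 0 0 0 0", "grip_force": 100}}

```text
t: 43.63
tcp_pos: [0.6088, -0.335, 0.2161]
tool_rot: [0.149, 0.989, -0.0, 0.001]
force: [0.4, 0.3, -2.6]
finger_gap: 0.234
gripper_force: 99.0
```

Run:
```python
from h import *
go(.6263,.0284,.21,-3.8)
```

```text
tcp [ 0.6088 -0.335   0.2161] yaw_y 72.84 q [-0.66  0.65  1.26  0.    1.23 -1.93] F [ 0.4  0.3 -2.6] gap 20.0 gf 99.01127457618713
spin 19.159 dx 18.188 dy -0.332 dz 0.306
```

Call:
{"op": "send_rows", "data": {"commands": "15 0 0 0 0.96;15 0 0 0 0.96;15 0 0 0 0.96;15 0 0 0 0.96;15 0 0 0 0.96;15 0 0 0 0.96;15 0 0 0 0.96;15 0 0 0 0.96;15 0 0 0 0.96;15 0 0 0 0.96;15 0 0 0 0.96;15 0 0 0 0.96;15 0 0 0 0.96;15 0 0 0 0.96;15 0 0 0 0.96;15 0 0 0 0.96;15 0 0 0 0.96;15 0 0 0 0.96;15 0 0 0 0.96;15 0 0 0 0.92"}}

```text
t: 45.3
tcp_pos: [0.6073, -0.3339, 0.2122]
tool_rot: [0.731, 0.682, -0.0, -0.003]
force: [0.0, 0.2, -2.9]
finger_gap: 0.233
gripper_force: 99.0
```

Call:
{"op": "send_rows", "data": {"commands": "15 0.9 0 0 0;15 0.9 0 0 0;15 0.9 0 0 0;15 0.9 0 0 0;15 0.9 0 0 0;15 0.9 0 0 0;15 0.9 0 0 0;15 0.9 0 0 0;15 0.9 0 0 0;15 0.9 0 0 0;15 0.9 0 0 0;15 0.9 0 0 0;15 0.9 0 0 0;15 0.9 0 0 0;15 0.9 0 0 0;15 0.9 0 0 0;15 0.9 0 0 0;15 0.9 0 0 0;15 0.9 0 0 0;15 0.9 0 0 0"}}

```text
t: 46.97
tcp_pos: [0.6322, 0.0265, 0.2156]
tool_rot: [0.73, 0.684, 0.0, 0.0]
force: [0.9, -0.6, -2.4]
finger_gap: 0.23
gripper_force: 99.0
```

Call:
{"op": "send_rows", "data": {"commands": "15 0 0 0 0;15 0 0 0 0;15 0 0 0 0"}}

```text
t: 47.22
tcp_pos: [0.6325, 0.0246, 0.2155]
tool_rot: [0.73, 0.684, -0.0, 0.0]
force: [-0.0, -0.3, -2.7]
finger_gap: 0.227
gripper_force: 99.0
```

Run:
```python
from h import *
go(.6263,.0284,.165,-3.75)
c=snap("wrist");t=snap("top")
a=crop(c,326,180,320,240,480,360);b=crop(t,315,155,100,112.5,320,360)
d=snap("side");p=proj(d,[.63,.03,.1])[0];e=crop(d,p[0],p[1],160,80,480,240);f=crop(c,326,60,213,160,320,240)
cv2.imwrite("pics/m3.png",np.vstack([np.hstack([a,b]),np.hstack([e,f])]))
```

```text
tcp [0.6325 0.0246 0.2155] yaw_y -3.74 q [-0.14  0.56  1.44 -0.    1.14 -0.07] F [-0.  -0.3 -2.7] gap 19.4 gf 98.9769172668457
spin 0.003 dx 0.168 dy -0.319 dz 2.525
```

View pics/m3.png

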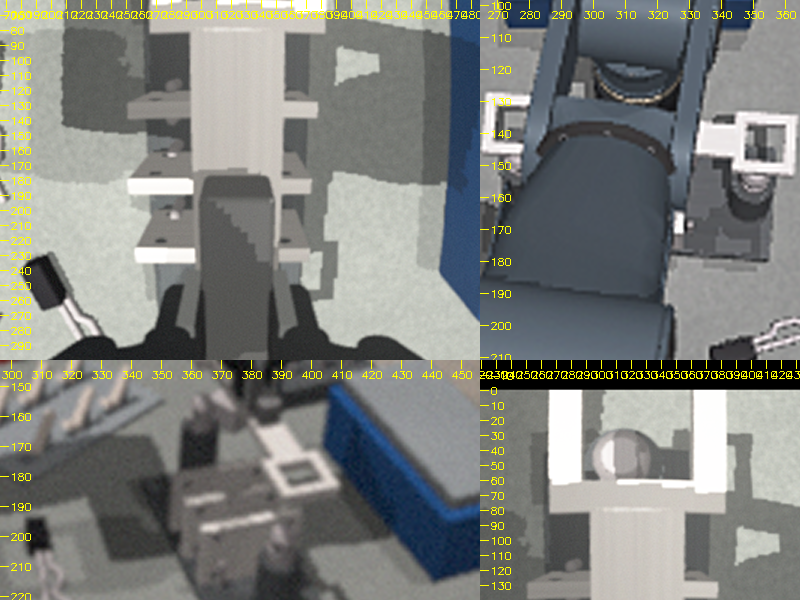

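The bar is held across the rack with three plates upright below it. The -y eye hole is at top-camera (354.7,143.4). In the wrist view the +y eye hole's inner edge is at v≈60 (u 287-362), and the block end is at v≈179.

Run:
```python
from h import *
c=snap("wrist");t=snap("top");s=readout.sense();T=R.from_quat(s["tool_rot"]);z=s["tcp_pos"][2]
loc=lambda p:T.inv().apply(p-s["tcp_pos"])
for u in(286.8,324.6,362):print("eye inner edge",loc(at(c,u,60,z-.0153)))
print("block end",loc(at(c,325,178.7,z+.0107)))
e=at(t,354.7,143.4,z-.0153);print("right eye",e,loc(e))
rk=np.array([.6263,.0284]);Y=np.array([np.sin(.065),np.cos(.065)])
print("post R",rk-.115*Y,"L",rk+.115*Y)
L=np.array([*(rk+.115*Y),.13]);print("post L top in wrist",proj(c,L))
# white mask of the -y eye in top view
g=t["pixels"][125:165,340:372].astype(int).mean(2)
for r in g[::2]:print(''.join('#' if v>200 else '.' for v in r))
w=c["pixels"].astype(int).mean(2)
print("row50",[u for u in range(240,400) if (w[50,u]>200)!=(w[50,u-1]>200)],"row75",[u for u in range(240,400) if abs(w[75,u]-w[75,u-2])>35],"col300",[v for v in range(1,160) if abs(w[v,340]-w[v-2,340])>30])
```

```text
eye inner edge [ 0.0983 -0.0172  0.0153]
eye inner edge [0.098  0.0007 0.0153]
eye inner edge [0.0983 0.0184 0.0153]
block end [ 0.0466  0.0008 -0.0107]
right eye [ 0.625  -0.0917  0.2   ] [-0.1153  0.0001  0.0153]
post R [ 0.6188 -0.0864] L [0.6338 0.1432]
post L top in wrist [[313.2367  41.3764]]
................................
................................
................................
................................
................................
......###################.......
......###..##############.......
#########............####.......
#########............####.......
#########............###........
########.............###........
########.............###........
.....#####...........###........
.....###################........
.....................##.........
................................
................................
................................
................................
................................
row50 [265, 287, 300, 309, 362, 385] row75 [265, 266, 267, 383, 384] col300 [1, 37, 38, 39, 60, 61, 63, 64]
```

Call:
{"op": "send_rows", "data": {"commands": "15 0.17 -0.32 0 0;15 0 0 1 0;15 0 0 1 0;15 0 0 0.3 0;15 0 0 0 0;15 0 0 0 0;15 0 0 0 0"}}

```text
t: 48.05
tcp_pos: [0.6273, 0.0278, 0.1704]
tool_rot: [0.73, 0.683, 0.001, 0.001]
force: [0.1, -0.0, -1.7]
finger_gap: 0.228
gripper_force: 99.0
```

Run:
```python
from h import *
go(.6263,.0284,.12,-3.75)
c=snap("wrist");rk=np.array([.6263,.0284]);Y=np.array([np.sin(.065),np.cos(.065)])
print(proj(c,[*(rk+.115*Y),.13]))
w=c["pixels"].astype(int).mean(2)
for v in(30,40,50):print(v,[(u,int(w[v,u])) for u in range(262,392,4)])
```

```text
tcp [0.6273 0.0278 0.1704] yaw_y -3.81 q [-0.13  0.61  1.49  0.    1.04 -0.07] F [ 0.1 -0.  -1.7] gap 19.4 gf 99.04056429862976
spin -0.016 dx 0.026 dy -0.052 dz 2.519
[[320.7204  34.5088]]
30 [(262, 105), (266, 255), (270, 255), (274, 255), (278, 255), (282, 255), (286, 254), (290, 127), (294, 143), (298, 133), (302, 137), (306, 243), (310, 245), (314, 249), (318, 250), (322, 248), (326, 248), (330, 248), (334, 251), (338, 173), (342, 148), (346, 103), (350, 133), (354, 147), (358, 183), (362, 245), (366, 254), (370, 254), (374, 254), (378, 254), (382, 255), (386, 134), (390, 130)]
40 [(262, 83), (266, 255), (270, 255), (274, 255), (278, 255), (282, 255), (286, 250), (290, 141), (294, 143), (298, 132), (302, 145), (306, 251), (310, 247), (314, 249), (318, 249), (322, 248), (326, 249), (330, 248), (334, 250), (338, 181), (342, 146), (346, 100), (350, 111), (354, 108), (358, 108), (362, 254), (366, 254), (370, 254), (374, 254), (378, 254), (382, 255), (386, 130), (390, 132)]
50 [(262, 87), (266, 178), (270, 195), (274, 199), (278, 201), (282, 251), (286, 255), (290, 93), (294, 141), (298, 131), (302, 129), (306, 207), (310, 208), (314, 226), (318, 239), (322, 240), (326, 206), (330, 189), (334, 178), (338, 170), (342, 96), (346, 91), (350, 109), (354, 111), (358, 107), (362, 253), (366, 254), (370, 254), (374, 254), (378, 254), (382, 255), (386, 126), (390, 133)]
```

Call:
{"op": "send_rows", "data": {"commands": "15 0.03 -0.08 0 0;15 0 0 0.5 0;15 0 0 0.5 0;15 0 0 0.5 0;15 0 0 0.4 0;15 0 0 0.3 0;15 0 0 0 0;15 0 0 0 0"}}

```text
t: 48.77
tcp_pos: [0.6246, 0.0287, 0.1244]
tool_rot: [0.73, 0.683, -0.0, -0.001]
force: [-0.5, 0.4, -2.0]
finger_gap: 0.228
gripper_force: 99.0
```

Call:
{"op": "send_rows", "data": {"commands": "15 0 0.04 0.1 0;15 0 0 0.1 0;15 0 0 0.1 0;15 0 0 0 0;15 0 0 0 0"}}

```text
t: 49.18
tcp_pos: [0.6264, 0.0286, 0.1205]
tool_rot: [0.73, 0.683, 0.001, 0.001]
force: [-0.2, -0.1, 3.6]
finger_gap: 0.232
gripper_force: 99.7
```

Call:
{"op": "send_rows", "data": {"commands": "15 0 0 0.05 0;15 0 0 0 0;25 0 0 0 0;40 0 0 0 0;60 0 0 0 0;60 0 0 -0.5 0;60 0 0 -1 0;60 0 0 -1 0;60 0 0 -1 0;60 0 0 -1 0;60 0 0 -1 0;60 0 0 -1 0;60 0 0 -1 0;60 0 0 0 0"}}

```text
t: 50.35
tcp_pos: [0.6283, 0.0284, 0.2735]
tool_rot: [0.73, 0.683, 0.003, 0.004]
force: [0.4, -0.2, 0.8]
finger_gap: 0.709
gripper_force: 0.0
```

Run:
```python
from h import *
go(.4314,.1176,.25,-12.3)
```

```text
tcp [0.6283 0.0284 0.2735] yaw_y -3.8 q [-0.13  0.49  1.39  0.    1.25 -0.07] F [ 0.4 -0.2  0.8] gap 60.5 gf 0.0
spin 2.126 dx 2.261 dy -10.571 dz 1.176
```

Call:
{"op": "send_rows", "data": {"commands": "60 0 0 0 1;60 0 0 0 1;60 0 0 0 0.13;60 0.2 -0.96 0 0;60 0.2 -0.96 0 0;60 0.2 -0.96 0 0;60 0.2 -0.96 0 0;60 0.2 -0.96 0 0;60 0.2 -0.96 0 0;60 0.2 -0.96 0 0;60 0.2 -0.96 0 0;60 0.2 -0.96 0 0;60 0.2 -0.96 0 0;60 0.2 -0.96 0 0;60 0 0 0 0;60 0 0 0 0;60 0 0 0 0"}}

```text
t: 51.77
tcp_pos: [0.4298, 0.1165, 0.2684]
tool_rot: [0.779, 0.627, 0.0, 0.001]
force: [-0.5, -0.5, 0.4]
finger_gap: 0.703
gripper_force: 0.0
```

```bash
cat >> h.py <<'E'
def blob(c,box,name,z=.022):  # black clip grip: minAreaRect of dark pixels inside box (u0,v0,u1,v1)
    u0,v0,u1,v1=box;g=c["pixels"][v0:v1,u0:u1].astype(int).max(2);m=(g<60).astype(np.uint8)
    n,l,st,ce=cv2.connectedComponentsWithStats(m)
    for i in range(1,n):
        if st[i,4]>60:
            print(name,"blob",st[i]+[u0,v0,0,0,0],"area",st[i,4],"world",at(c,ce[i,0]+u0,ce[i,1]+v0,z),end=" ")
            q=np.argwhere(l==i)[:,::-1]+[u0,v0];P=np.array([at(c,a,b,z)[:2] for a,b in q]);r=cv2.minAreaRect((P*1000).astype(np.float32));print(r)
E
python3 - <<'E'
from h import *
go(.4314,.1176,.016,-12.3)
c=snap("wrist");print(proj(c,[.4314,.1176,.022]),proj(c,[.4036,-.0104,.004]))
cv2.imwrite("pics/w10.png",c["pixels"][:,:,::-1])
blob(c,(180,100,460,245),"A")
E
```

```text
tcp [0.4298 0.1165 0.2684] yaw_y -12.28 q [ 0.01  0.24  1.83 -0.    1.07  0.23] F [-0.5 -0.5  0.4] gap 60.1 gf 0.0
spin 0.005 dx 0.07 dy 0.068 dz 12.62
[[324.121  159.1217]] [[324.0403 245.8089]]
A blob [316 141  18  31 431] area 431 world [0.4332 0.1242 0.022 ] ((432.61785888671875, 121.30924987792969), (38.36540603637695, 21.4207706451416), 78.14069366455078)
```

```bash
sed -i 's/m=(g<60)/m=(g<TH)/; s/^def blob/TH=60\ndef blob/' h.py
python3 - <<'E'
import h
from h import *
c=snap("wrist")
for t in(75,90,105):
    h.TH=t;blob(c,(290,120,370,205),t)
g=c["pixels"].astype(int).max(2);print(g[128:186:2,325]);print(g[155,306:345])
print("leg rows");
for v in(190,205,220,235):print(v,g[v,300:345:1])
E
```

```text
75 blob [315 140  20  34 545] area 545 world [0.4334 0.123  0.022 ] ((432.8082275390625, 120.44776153564453), (42.25087356567383, 23.84310531616211), 77.68853759765625)
90 blob [314 140  21  35 684] area 684 world [0.4327 0.1203 0.022 ] ((432.1058654785156, 119.93233489990234), (43.72550582885742, 24.95087242126465), 78.15748596191406)
105 blob [290 134  17  23 330] area 330 world [0.4032 0.1416 0.022 ] ((403.68560791015625, 142.0221710205078), (27.855247497558594, 20.126651763916016), 76.97736358642578)
105 blob [312 139  24  37 776] area 776 world [0.4316 0.1213 0.022 ] ((431.4728698730469, 120.08982849121094), (46.13936996459961, 28.87131690979004), 77.2109146118164)
[121 115 116 115 118 120  74  43  52  55  53  57  57  58  54  58  53  54
  57  57  79  83  81  85 217 241 238 232 232]
[108 119 122 122 116 112 100  96  94  78  61  53  51  55  55  57  55  53
  61  56  56  55  58  51  59  59  55  56  77 111 126 125 126 120 121 120
 118 119 121]
leg rows
190 [199 201 203 197 197 196 194 192 188 193 197 199 196 201 203 203 201 201
 203 196 186 192 217 235 243 233 203 176 180 195 222 237 240 240 232 208
 180 147 129 135 181 196 196 197 196]
205 [201 198 198 198 198 198 198 197 196 197 200 199 202 201 199 199 196 202
 205 202 192 198 222 239 239 228 189 167 191 194 195 197 202 188 164 201
 234 241 237 216 164 179 205 209 203]
220 [198 197 194 195 197 193 192 195 198 199 203 205 201 199 197 195 197 197
 199 192 176 191 230 241 240 226 179 154 180 204 229 239 241 235 209 171
 172 172 172 193 198 192 194 196 197]
235 [193 192 199 197 195 191 192 199 202 201 194 195 192 196 200 197 197 195
 189 184 172 196 230 243 234 221 190 181 198 202 200 202 198 202 202 200
 200 199 195 195 197 197 196 200 202]
```

Call:
{"op": "send_rows", "data": {"commands": "50 0.3 0.05 1 0;50 0 0 1 0;50 0 0 1 0;50 0 0 1 0;50 0 0 1 0;50 0 0 1 0;50 0 0 1 0;50 0 0 1 0;50 0 0 1 0;50 0 0 1 0;50 0 0 1 0;50 0 0 1 0;50 0 0 0.4 0;50 0 0 0 0;50 0 0 0 0", "grip_force": 30}}

```text
t: 53.12
tcp_pos: [0.4315, 0.1221, 0.02]
tool_rot: [0.779, 0.627, -0.0, -0.0]
force: [0.2, 0.5, -0.1]
finger_gap: 0.587
gripper_force: 0.0
```

Call:
{"op": "send_rows", "data": {"commands": "50 0 0 0.1 0;35 0 0 0 0;20 0 0 0 0;15 0 0 0 0;15 0 0 0 0;15 0 0 0 0;15 0 0 0 0;15 0 0 0 0;15 0 0 0 0;15 0 0 0 0", "grip_force": 30}}

```text
t: 53.95
tcp_pos: [0.4318, 0.1224, 0.0193]
tool_rot: [0.779, 0.627, 0.001, 0.001]
force: [-0.9, -0.1, 6.0]
finger_gap: 0.268
gripper_force: 30.0
```

Call:
{"op": "send_rows", "data": {"commands": "15 0 0 0 0;15 0 0 -0.5 0;15 0 0 -1 0;15 0 0 -1 0;15 0 0 -1 0;15 0 0 -1 0;15 0 0 -1 0;15 0 0 -1 0;15 0 0 -1 0;15 0 0 -1 0;15 0 0 0 -1;15 0 0 0 -1;15 0 0 0 -1;15 0 0 0 -1;15 0 0 0 -1;15 0 0 0 -1;15 0 0 0 -1;15 0 0 0 -1;15 0 0 0 -1;15 0 0 0 -1", "grip_force": 90}}

```text
t: 55.62
tcp_pos: [0.4301, 0.1224, 0.1886]
tool_rot: [0.516, 0.857, -0.0, -0.0]
force: [0.6, 0.1, -1.4]
finger_gap: 0.25
gripper_force: 88.8
```

Call:
{"op": "send_rows", "data": {"commands": "15 0 0 0 -1;15 0 0 0 -1;15 0 0 0 -1;15 0 0 0 -1;15 0 0 0 -1;15 0 0 0 -1;15 0 0 0 -1;15 0 0 0 -1;15 0 0 0 -1;15 0 0 0 -1;15 0 0 0 -1;15 0 0 0 -1;15 0 0 0 -1;15 0 0 0 -1;15 0 0 0 -0.63;15 0 0 0 0;15 0 0 0 0"}}

```text
t: 57.03
tcp_pos: [0.4305, 0.1224, 0.1886]
tool_rot: [0.034, 0.999, -0.0, -0.0]
force: [0.2, 0.2, -1.2]
finger_gap: 0.25
gripper_force: 88.8
```

Run:
```python
from h import *
go(.464,.1543,.128,86.25)
c=snap("wrist");s=readout.sense();T=R.from_quat(s["tool_rot"]);P=s["tcp_pos"]
print("pred tip(d=0)",proj(c,P+T.apply([-.1355,0,.0153])),"grip top ends",proj(c,P+T.apply([.022,0,-.0027])),proj(c,P+T.apply([-.022,0,-.0027])))
g=c["pixels"].astype(int).max(2)
print(g[180:380:3,324])
```

```text
tcp [0.4305 0.1224 0.1886] yaw_y 86.13 q [ 0.03  0.37  1.92  0.    0.85 -1.48] F [ 0.2  0.2 -1.2] gap 21.3 gf 88.75360608100891
spin -0.03 dx -1.569 dy 1.703 dz 3.029
pred tip(d=0) [[323.83  394.611]] grip top ends [[324.0779 225.3482]] [[323.9954 300.6434]]
[111 114 116 111 115 107 109 110 108 112 110 115 115  71  41  43  38  40
  36  38  34  34  41  33  33  36  27  29  30  30  29  27  42  42  40  36
  36  42  34  34  39  34 134 137 138 136 135 132 137 136 134 133 138 135
 139 107  22  31  32  34  33  33  30  33  38  30  31]
```

Run:
```python
from h import *
c=snap("wrist");s=readout.sense();T=R.from_quat(s["tool_rot"]);P=s["tcp_pos"]
for d in(-.004,0,.004):print(d,proj(c,P+T.apply([.022+d,0,.0193]))[0],proj(c,P+T.apply([.022+d,0,-.0027]))[0])
g=c["pixels"].astype(int).max(2);print(g[208:236,322])
t=snap("top");tip=P+T.apply([-.1355,0,.0153]);p=proj(t,tip)[0];print("tip in top",p)
d=snap("side");p2=proj(d,tip)[0];print("side",p2)
cv2.imwrite("pics/m4.png",np.hstack([crop(t,p[0],p[1],60,60,400,400),crop(d,p2[0],p2[1],60,60,400,400)]))
```

```text
-0.004 [323.9805 215.4306] [324.0119 233.0046]
0 [323.9852 208.4584] [324.0179 225.2448]
0.004 [323.9897 201.3648] [324.0239 217.3087]
[103 109 108 109 109 112 108 112 112 113  99  71  44  39  45  41  39  42
  34  39  37  41  37  36  36  34  39  42]
tip in top [284.9297 164.701 ]
side [348.3958 152.1032]
```

View pics/m4.png

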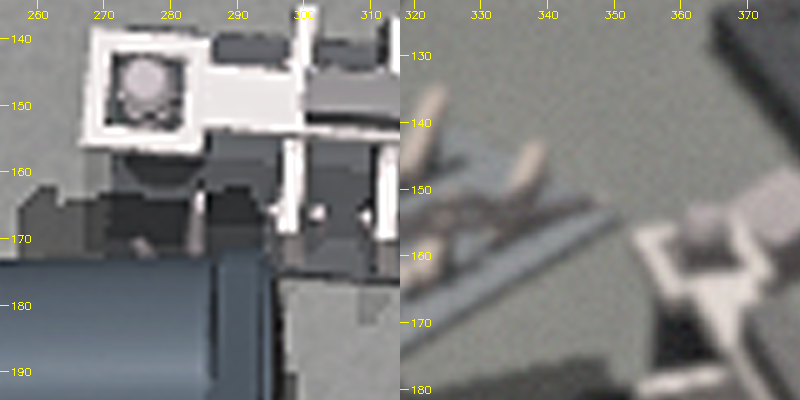

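The bar eye is round the left post, and the leg tip is at about top-camera (284.3,163.1), some 5 mm further forward in the grip than assumed. Next is the approach.

Run:
```python
from h import *
go(.4597,.1546,.1278,86.25)
```

```text
tcp [0.4309 0.1223 0.1884] yaw_y 86.16 q [ 0.03  0.37  1.92 -0.    0.85 -1.48] F [-0.3  0.4 -0.5] gap 21.4 gf 88.75338435173035
spin -0.022 dx -1.333 dy 1.704 dz 3.03
```

Call:
{"op": "send_rows", "data": {"commands": "15 -0.67 0.85 0 -0.02;15 -0.66 0.85 0 0;15 0 0 1 0;15 0 0 1 0;15 0 0 1 0;15 0 0 0.03 0;15 0 0 0 0;15 0 0 0 0;15 0 0 0 0;15 0 0 0 0"}}

```text
t: 58.07
tcp_pos: [0.4607, 0.1545, 0.1288]
tool_rot: [0.033, 0.999, 0.0, 0.001]
force: [0.1, 0.6, -2.6]
finger_gap: 0.248
gripper_force: 88.8
```

Run:
```python
from h import *
go(.4597,.1546,.1278,86.25)
t=snap("top");s=readout.sense();T=R.from_quat(s["tool_rot"]);P=s["tcp_pos"]
for d in(0,-.005,-.01):print(proj(t,P+T.apply([-.1355+d,0,.0153]))[0])
g=t["pixels"].astype(int).max(2)[140:175,264:294]
for i,r in enumerate(g):print(140+i,' '.join('%3d'%v for v in r))
```

```text
tcp [0.4607 0.1545 0.1288] yaw_y 86.27 q [ 0.09  0.52  1.88 -0.    0.74 -1.41] F [ 0.1  0.6 -2.6] gap 21.2 gf 88.7856388092041
spin 0.004 dx 0.048 dy -0.0 dz 0.052
[275.9266 159.8398]
[276.0686 158.2734]
[276.2105 156.7086]
140 151 146 152 147 144 235 245 244 245 247 250 253 254 254 213 226 227 226 183 185 137 138 144 157  90  88  86  94 123 106
141 153 147 147 146 143 249 238 238 239 241 241 241 242 242 244 243 243 244 244 245 248 252 255  87 103 108 109 107 107 106
142 156 148 150 144 144 247 237 241 221 252 252 249 248 248 248 248 246 245 242 239 238 242 222  87 105 108 109 108 111 111
143 155 150 152 148 172 246 240 249  77 104 102  88 133 100 128 136 189 187 182 219 239 240 221  84  99 102 104 103 105 104
144 150 153 154 145 170 245 242 254  60  61 105 175 198 196 154 114  66  78 100 174 243 239 219 131  97 101 103  97  99 100
145 153 149 148 142 169 245 242 224  66 117 159 216 206 206 212 185 129  97  89 231 243 237 251 249 255 255 255 222 224 225
146 145 147 149 147 207 243 243 225  82 123 200 208 203 203 206 215 138 104  98 218 243 236 240 239 241 242 242 245 245 246
147 146 
[... 2763 characters left out ...]
  83  51  98  93  91  92  92  76 104  39  38  70  66 115 109 109 109 109 109 109
170 103 103 104 103 104 104 104 105 106 108  85  54  97  92  92  92  92  77 112  38  38  70  65 113 108 107 108 108 107 108
171 106 107 105 106 106 106 108 107 107 110  92  57  97  93  91  91  93  77 121  48  33  70  63 112 107 107 106 105 107 108
172 108 107 110 109 110 109 111 111 114 117 100  57  95  92  92  92  93  77 101  55  30  68  62 111 105 105 104 104 104 105
173 114 114 114 114 114 114 115 115 116 118  81  55  95  92  92  92  93  77 101  60  30  63  69 114 108 107 108 107 106 107
174 116 116 116 116 116 116 115 114 118 120 114  67  93  93  92  92  93  76 106  69  36  49  72 121 112 113 114 109 109 109
```

Call:
{"op": "send_rows", "data": {"commands": "15 -0.25 0 0.03 0;15 -0.25 0 0 0;15 -0.25 0 0 0;15 -0.25 0 0 0;15 -0.25 0 0 0;15 -0.25 0 0 0;15 0 0 0 0"}}

```text
t: 58.7
tcp_pos: [0.4915, 0.1525, 0.1272]
tool_rot: [0.033, 0.999, 0.0, 0.001]
force: [0.8, 0.6, -1.9]
finger_gap: 0.246
gripper_force: 88.8
```

Call:
{"op": "send_rows", "data": {"commands": "15 -0.25 0 0 0;15 -0.25 0 0 0;15 -0.25 0 0 0;15 -0.25 0 0 0;15 0 0 0 0"}}

```text
t: 59.12
tcp_pos: [0.5115, 0.1512, 0.1272]
tool_rot: [0.033, 0.999, 0.0, 0.001]
force: [-0.6, -0.2, -1.8]
finger_gap: 0.248
gripper_force: 88.8
```

Call:
{"op": "send_rows", "data": {"commands": "15 -0.25 0 0 0;15 -0.25 0 0 0;15 -0.25 0 0 0;15 0 0 0 0"}}

```text
t: 59.45
tcp_pos: [0.5262, 0.1503, 0.1272]
tool_rot: [0.033, 0.999, 0.0, 0.001]
force: [0.6, -0.1, -2.4]
finger_gap: 0.247
gripper_force: 88.8
```

Run:
```python
from h import *
go(.5679,.1475,.1278,86.25)
```

```text
tcp [0.5262 0.1503 0.1272] yaw_y 86.27 q [ 0.07  0.58  1.73  0.    0.83 -1.43] F [ 0.6 -0.1 -2.4] gap 21.1 gf 88.79408240318298
spin 0.004 dx -2.091 dy -0.002 dz -0.029
```

Call:
{"op": "send_rows", "data": {"commands": "15 -0.25 0 0 0;15 -0.25 0 0 0;15 -0.25 0 0 0;15 0 0 0 0"}}

```text
t: 59.78
tcp_pos: [0.5361, 0.15, 0.1261]
tool_rot: [0.032, 0.999, 0.0, -0.005]
force: [-6.5, 3.2, -0.2]
finger_gap: 0.247
gripper_force: 89.1
```

Call:
{"op": "send_rows", "data": {"commands": "15 -0.25 0 0 0;15 -0.25 0 0 0;15 -0.2 0 0 0;15 0 0 0 0"}}

```text
t: 60.12
tcp_pos: [0.5552, 0.1493, 0.1273]
tool_rot: [0.032, 0.999, 0.001, 0.002]
force: [0.5, 2.8, -1.4]
finger_gap: 0.249
gripper_force: 88.8
```

Call:
{"op": "send_rows", "data": {"commands": "15 -0.2 0 0 0;15 -0.2 0 0 0;15 -0.2 0 0 0;15 0 0 0 0;15 0 0 0 0"}}

```text
t: 60.53
tcp_pos: [0.5659, 0.1471, 0.127]
tool_rot: [0.033, 0.999, -0.0, 0.0]
force: [-0.3, -0.8, -1.1]
finger_gap: 0.25
gripper_force: 88.8
```

Run:
```python
from h import *
go(.5679,.1475,.1278,86.25)
```

```text
tcp [0.5659 0.1471 0.127 ] yaw_y 86.24 q [ 0.06  0.62  1.63 -0.    0.89 -1.44] F [-0.3 -0.8 -1.1] gap 21.4 gf 88.84004831314087
spin -0.004 dx -0.096 dy 0.027 dz -0.038
```

Call:
{"op": "send_rows", "data": {"commands": "15 -0.06 0 0 0;15 0 0 0 0;15 0 0 0 0"}}

```text
t: 60.78
tcp_pos: [0.5667, 0.1474, 0.1271]
tool_rot: [0.033, 0.999, -0.0, -0.0]
force: [0.1, 0.2, -1.6]
finger_gap: 0.248
gripper_force: 88.8
```

Run:
```python
from h import *
go(.5679,.1475,.1278,86.25)
t=snap("top");X=np.array([.9979,-.0654]);pl=np.array([.6338,.1432])
for d in(.070,.0735,.077):print(d,proj(t,[*(pl+d*X),.1125])[0])
p=proj(t,[*(pl+.0735*X),.1125])[0].astype(int)
g=t["pixels"].astype(int).max(2)
for v in range(p[1]-8,p[1]+9):print(v,g[v,p[0]-8:p[0]+9])
print(p[0]-8)
```

```text
tcp [0.5667 0.1474 0.1271] yaw_y 86.26 q [ 0.06  0.62  1.63 -0.    0.89 -1.44] F [ 0.1  0.2 -1.6] gap 21.2 gf 88.84297370910645
spin 0.003 dx -0.062 dy 0.009 dz -0.036
0.07 [279.0267 126.4849]
0.0735 [279.1244 125.4149]
0.077 [279.2219 124.3458]
117 [153 150 153 150 149 156 153 149 148 150 152 158 152 155 156 150 150]
118 [151 151 150 154 153 150 153 151 156 152 152 159 157 155 155 152 152]
119 [154 151 149 153 149 145 148 151 151 150 155 158 154 158 155 156 147]
120 [150 148 152 145 149 153 151 151 152 153 153 154 159 155 152 155 154]
121 [145 150 153 152 154 153 149 152 153 152 153 157 159 159 154 154 156]
122 [147 150 150 154 154 153 151 155 155 152 161 170 163 163 126 163 159]
123 [157 157 155 156 156 159 158 159 162 106  65  71  69  71  75  96 168]
124 [161 161 129 129 134 134  98 103 169  85  87  90  90  90  94  68 168]
125 [ 68  70  73  74  74  74  77  83 110  98  99  99  99 100 105  64 100]
126 [ 93  93  93  94  94  95  97  90  45 109 102 101 101 102 107  73  55]
127 [101 103 104 104 104 104 106  99  42 109 102 101 100 102 104  81  48]
128 [105 106 107 107 107 107 108 104  51 109 102 101 100 101 103  86  50]
129 [109 109 109 110 110 111 111 107  51 107 102 100 101 100 104  96  51]
130 [115 114 115 114 115 115 118  97  50 110 102 101 101 102 103  99  52]
131 [116 117 116 116 116 116 119 124  36 109 101 100 101 101 102 103  56]
132 [119 117 119 118 118 118 120 114  53 109 101 100 101 101 103 105  66]
133 [120 120 121 120 121 121 123 115  53 107 102 101 102 101 105  83  66]
271
```

Call:
{"op": "send_rows", "data": {"commands": "24 0 0 0 0;35 0 0 0 0;50 0 0 0 0;50 0 0 -0.3 0;50 0 0 -1 0;50 0 0 -1 0;50 0 0 -1 0;50 0 0 -1 0;50 0 0 -1 0;50 0 0 -1 1;50 0 0 -1 1;50 0 0 0 1;50 0 0 0 1;50 0 0 0 1;50 0 0 0 1;50 0 0 0 1;50 0 0 0 1;50 0 0 0 1;50 0 0 0 1", "grip_force": 30}}

```text
t: 62.42
tcp_pos: [0.5667, 0.1476, 0.2737]
tool_rot: [0.374, 0.927, 0.0, 0.0]
force: [-0.4, -0.2, 1.3]
finger_gap: 0.587
gripper_force: 0.0
```

Call:
{"op": "send_rows", "data": {"commands": "50 0 0 0 1;50 0 0 0 1;50 0 0 0 1;50 0 0 0 1;50 0 0 0 1;50 0 0 0 1;50 0 0 0 1;50 0 0 0 0.5;50 0 0 0 0"}}

```text
t: 63.17
tcp_pos: [0.5668, 0.1476, 0.2737]
tool_rot: [0.6, 0.8, 0.0, 0.0]
force: [0.9, -0.1, -0.6]
finger_gap: 0.586
gripper_force: 0.0
```

Run:
```python
from h import *
go(.4575,-.0699,.26,16.2)
```

```text
tcp [0.5668 0.1476 0.2737] yaw_y 16.25 q [ 0.06  0.44  1.49 -0.    1.21 -0.22] F [ 0.9 -0.1 -0.6] gap 50.0 gf 0.0
spin 0.011 dx -8.917 dy -8.279 dz 0.685
```

Call:
{"op": "send_rows", "data": {"commands": "50 -0.89 -0.83 0 0;50 -0.89 -0.83 0 0;50 -0.89 -0.83 0 0;50 -0.89 -0.83 0 0;50 -0.89 -0.83 0 0;50 -0.89 -0.83 0 0;50 -0.89 -0.83 0 0;50 -0.89 -0.83 0 0;50 -0.89 -0.83 0 0;50 -0.89 -0.83 0 0;50 0 0 0 0;50 0 0 0 0;50 0 0 0 0"}}

```text
t: 64.25
tcp_pos: [0.4576, -0.0696, 0.2735]
tool_rot: [0.6, 0.8, 0.0, 0.0]
force: [0.4, 0.2, -0.4]
finger_gap: 0.587
gripper_force: 0.0
```

Run:
```python
import h
from h import *
go(.4575,-.0699,.0193,16.2)
c=snap("wrist");print(proj(c,[.4575,-.0699,.022]),proj(c,[.4953,-.1996,.004]))
for t in(60,75,90):
    h.TH=t;blob(c,(290,120,370,205),t)
g=c["pixels"].astype(int).max(2)
for v in range(130,184,3):print(v,g[v,308:342])
for v in(190,205,220,235):print(v,g[v,310:340:1])
t=snap("top");X=np.array([.9979,-.0654]);pl=np.array([.6338,.1432])
p=proj(t,[*(pl+.0735*X),.1125])[0];print("A tip expected",p);p=p.astype(int)
g=t["pixels"].astype(int).max(2)
for v in range(p[1]-6,p[1]+10):print(v,g[v,p[0]-8:p[0]+9])
```

```text
tcp [ 0.4576 -0.0696  0.2735] yaw_y 16.27 q [-0.39  0.26  1.78  0.    1.1  -0.68] F [ 0.4  0.2 -0.4] gap 50.1 gf 0.0
spin 0.018 dx -0.012 dy -0.01 dz 12.708
[[323.1501 159.4954]] [[323.127 247.599]]
75 blob [314 141  18  35 365] area 365 world [ 0.459  -0.0704  0.022 ] ((456.2711486816406, -68.49917602539062), (21.520069122314453, 44.229740142822266), 16.622129440307617)
90 blob [314 141  19  35 642] area 642 world [ 0.4568 -0.0679  0.022 ] ((456.849365234375, -68.31841278076172), (23.108692169189453, 44.20218276977539), 16.286714553833008)
130 [169 167 168 168 169 171 172 174 170 169 171 171 171 171 170 169 168 168
 170 172 169 167 169 173 178 174 172 177 177 176 177 175 174 171]
133 [171 171 173 171 173 175 175 177 176 174 170 168 171 173 174 171 170 171
 176 176 176 169 162 168 167 170 165 162 166 168 170 176 177 170]
136 [174 167 172 174 180 179 177 171 173 171 171 175 174 173 169 169 168 172
 176 177 173 176 174 174 169 171 170 174 173 173 172 170 166 165]
139 [179 178 178 173 162 157 150 152 151 152 149 149 149 155 154 148 150 152
 156 159 163 171 177 174 173 171 172 177 175 17
[... 3047 characters left out ...]
9 146 154 151 153 149 148 149 152]
126 [147 150 150 156 152 149 154 119 227 119 156 156 156 154 149 151 151]
127 [150 145 152 153 152 155 154 134 238  52 159 156 155 153 151 154 154]
128 [149 149 149 149 151 152 149 120 227  72 156 151 156 155 152 156 153]
129 [151 150 152 148 146 146 119 194 206  70 157 152 154 150 154 155 153]
130 [151 153 156 154 150 148 121 191 198  68 155 150 152 152 153 152 153]
131 [151 151 154 154 152 154 129 215 196  66 159 153 156 151 151 150 148]
132 [158 146 150 150 154 153 134 213 184  62 164 158 156 149 148 148 145]
133 [206  89 151 154 151 150 115 217 182  61 161 152 151 153 154 155 149]
134 [225 187  69 152 153 151 128 222 171  74 159 153 152 153 149 153 150]
```

Clip A's tip is within about 1 mm of home. Clip B is aligned under the tool, so I'll pick it.

Call:
{"op": "send_rows", "data": {"commands": "50 0.05 0 1 0;50 0 0 1 0;50 0 0 1 0;50 0 0 1 0;50 0 0 1 0;50 0 0 1 0;50 0 0 1 0;50 0 0 1 0;50 0 0 1 0;50 0 0 1 0;50 0 0 1 0;50 0 0 1 0;50 0 0 0.6 0;50 0 0 0 0;50 0 0 0 0;50 0 0 0.1 0", "grip_force": 30}}

```text
t: 65.68
tcp_pos: [0.4579, -0.0686, 0.0197]
tool_rot: [0.599, 0.8, 0.0, 0.001]
force: [-0.4, 0.8, -0.5]
finger_gap: 0.589
gripper_force: 0.0
```

Call:
{"op": "send_rows", "data": {"commands": "50 0 0 0 0;35 0 0 0 0;20 0 0 0 0;15 0 0 0 0;15 0 0 0 0;15 0 0 0 0;15 0 0 0 0;15 0 0 0 0;15 0 0 0 0;15 0 0 0 0", "grip_force": 30}}

```text
t: 66.52
tcp_pos: [0.4574, -0.069, 0.0199]
tool_rot: [0.6, 0.8, 0.0, 0.001]
force: [-0.2, 0.6, 5.8]
finger_gap: 0.273
gripper_force: 29.9
```

Call:
{"op": "send_rows", "data": {"commands": "15 0 0 0 0;15 0 0 -0.5 0;15 0 0 -1 0;15 0 0 -1 0;15 0 0 -1 0;15 0 0 -1 0;15 0 0 -1 0;15 0 0 -1 0;15 0 0 -1 0;15 0 0 -1 0;15 0 0 0 -1;15 0 0 0 -1;15 0 0 0 -1;15 0 0 0 -1;15 0 0 0 -1;15 0 0 0 -1;15 0 0 0 -1;15 0 0 0 -1;15 0 0 0 -1;15 0 0 0 -1", "grip_force": 90}}

```text
t: 68.18
tcp_pos: [0.4563, -0.0687, 0.1894]
tool_rot: [0.288, 0.957, 0.0, -0.0]
force: [0.0, 0.5, -1.1]
finger_gap: 0.248
gripper_force: 88.8
```

Call:
{"op": "send_rows", "data": {"commands": "15 0 0 0 -1;15 0 0 0 -1;15 0 0 0 -1;15 0 0 0 -1;15 0 0 0 -1;15 0 0 0 -1;15 0 0 0 -1;15 0 0 0 -0.5;15 0 0 0 0;15 0 0 0 0"}}

```text
t: 69.02
tcp_pos: [0.4566, -0.0687, 0.1893]
tool_rot: [0.033, 0.999, 0.0, -0.0]
force: [-0.5, -1.0, -1.4]
finger_gap: 0.255
gripper_force: 88.8
```

Run:
```python
from h import *
X=np.array([.9979,-.0654]);pr=np.array([.6188,-.0864]);a=pr-.171*X;print(a,pr-.0625*X)
go(a[0],a[1],.1277,86.25)
c=snap("wrist");g=c["pixels"].astype(int).max(2);print(g[205:236,322])
s=readout.sense();T=R.from_quat(s["tool_rot"]);P=s["tcp_pos"]
for d in(-.004,0,.004):print(d,proj(c,P+T.apply([.022+d,0,.0199]))[0],proj(c,P+T.apply([.022+d,0,-.0021]))[0])
```

```text
[ 0.4482 -0.0752] [ 0.5564 -0.0823]
tcp [ 0.4566 -0.0687  0.1893] yaw_y 86.22 q [-0.39  0.39  1.88 -0.    0.87 -1.9 ] F [-0.5 -1.  -1.4] gap 21.8 gf 88.81798267364502
spin -0.008 dx 0.398 dy -0.35 dz 3.081
[186 186 187 182 175 167 137  91  50  44  46  52  41  43  41  53  50  45
  42  43  49  45  51  54  53  59  52  51  54  52  49]
-0.004 [323.9515 215.0591] [323.9797 232.5142]
0 [323.9569 208.1066] [323.9866 224.7773]
0.004 [323.9622 201.0339] [323.9933 216.8659]
```

Call:
{"op": "send_rows", "data": {"commands": "15 0.4 -0.35 0 0;15 0 0 1 0;15 0 0 1 0;15 0 0 1 0;15 0 0 0.08 0;15 0 0 0 0;15 0 0 0 0;15 0 0 0 0;15 0 0 0 0"}}

```text
t: 69.82
tcp_pos: [0.4492, -0.0757, 0.1285]
tool_rot: [0.032, 0.999, -0.0, 0.001]
force: [0.2, -0.4, -1.0]
finger_gap: 0.246
gripper_force: 88.8
```

Run:
```python
from h import *
go(.4482,-.0752,.1277,86.25)
t=snap("top");s=readout.sense();T=R.from_quat(s["tool_rot"]);P=s["tcp_pos"]
for d in(0,-.005):print(proj(t,P+T.apply([-.1355+d,0,.0157]))[0])
print("post",proj(t,[.6188,-.0864,.13])[0])
p=proj(t,P+T.apply([-.1355,0,.0157]))[0].astype(int);g=t["pixels"].astype(int).max(2)
print(p[0]-10)
for v in range(p[1]-20,p[1]+10):print(v,g[v,p[0]-10:p[0]+11])
```

```text
tcp [ 0.4492 -0.0757  0.1285] yaw_y 86.28 q [-0.41  0.49  1.96 -0.    0.69 -1.92] F [ 0.2 -0.4 -1. ] gap 21.0 gf 88.77386212348938
spin 0.007 dx 0.053 dy 0.021 dz 0.042
[350.3268 164.0719]
[350.4288 162.5008]
post [351.3069 151.8234]
340
144 [105  98  88  88  80  69  73  98  87 116 117 110 105 149 152 153 148 146
 144 148 150]
145 [ 53  52 184 255 255 218 229 229 228 176 187 138 138 136 136 143  83 125
 137 140 144]
146 [ 56  59 230 249 243 244 245 245 246 247 249 251 252 251 251 252 252 252
 232 236 173]
147 [ 49  49 223 245 240 244 247 249 248 246 245 243 244 242 243 242 241 239
 241 248 170]
148 [106  58 217 243 244 226 114 195 191 188 228 219 217 225 253 252 246 241
 238 245 170]
149 [255 253 246 241 250 102  74  47  47  80 106 134 133  99  94  97  93 250
 241 247 169]
150 [239 238 241 241 255  90  64  34 119 159 225 220 220 183 122  60  86 255
 242 248 130]
151 [235 235 235 239 255 121  52  83 129 209 213 210 211 217 185 112 112 255
 242 249 137]
152 [235 234 235 239 255 135  52 108 136 222 209 207 204 210 186 131  97 255
 242 249 136]
153 [235 238 235 240 255  87  52 113 140 22
[... 1167 characters left out ...]
1  58  42  38  59 238 143  41  51  64 113 101 155
 150 152 152]
167 [ 93  91  92  93  95 103  44  42  52  59 197  97  61  78  92 108  94 159
 154 151 149]
168 [ 91  91  92  92  97  57  46  79  63  93 232 209  83  89  90 109 109 156
 150 148 151]
169 [ 92  91  92  94  78  47  86  95  85  74  75 182  86  91  92 112 105 159
 153 152 151]
170 [ 91  91  92  99  52  72 104  98  95  90  82  74  60  47  39  63 108 161
 156 152 150]
171 [ 91  92  95  77  53  99 107 101  97  96  94  91  88  85  80  62  65 166
 160 153 152]
172 [ 91  93  97  48  58 115 107 106 104 102  98  97  96  94  90  84  73  86
 134 165 159]
173 [ 92  96  72  41  97 118 112 109 106 106 105 103  99  97  96  94  87  81
  72  88 133]
```

Call:
{"op": "send_rows", "data": {"commands": "15 -0.25 0.02 0.02 0;15 -0.25 0 0 0;15 -0.25 0 0 0;15 -0.25 0 0 0;15 -0.25 0 0 0;15 -0.25 0 0 0;15 0 0 0 0"}}

```text
t: 70.45
tcp_pos: [0.4802, -0.0773, 0.1272]
tool_rot: [0.032, 0.999, -0.0, 0.001]
force: [-0.6, 0.9, -1.5]
finger_gap: 0.247
gripper_force: 88.8
```

Call:
{"op": "send_rows", "data": {"commands": "15 -0.25 0 0 0;15 -0.25 0 0 0;15 -0.25 0 0 0;15 -0.25 0 0 0;15 0 0 0 0"}}

```text
t: 70.87
tcp_pos: [0.5002, -0.0786, 0.1272]
tool_rot: [0.032, 0.999, -0.0, 0.001]
force: [0.0, -0.3, -1.0]
finger_gap: 0.247
gripper_force: 88.8
```

Call:
{"op": "send_rows", "data": {"commands": "15 -0.25 0 0 0;15 -0.25 0 0 0;15 -0.25 0 0 0;15 0 0 0 0"}}

```text
t: 71.2
tcp_pos: [0.5147, -0.0792, 0.1271]
tool_rot: [0.032, 0.999, 0.0, 0.001]
force: [0.6, 1.2, -0.5]
finger_gap: 0.248
gripper_force: 88.8
```

Run:
```python
from h import *
go(.5557,-.0823,.1277,86.25)
```

```text
tcp [ 0.5147 -0.0792  0.1271] yaw_y 86.3 q [-0.37  0.56  1.8   0.    0.79 -1.87] F [ 0.6  1.2 -0.5] gap 21.2 gf 88.79153609275818
spin 0.012 dx -2.058 dy -0.021 dz -0.029
```

Call:
{"op": "send_rows", "data": {"commands": "15 -0.25 -0.02 0 0;15 -0.25 0 0 0;15 -0.25 0 0 0;15 0 0 0 0"}}

```text
t: 71.53
tcp_pos: [0.5243, -0.0786, 0.1261]
tool_rot: [0.032, 0.999, 0.002, -0.005]
force: [-6.2, 3.8, 2.2]
finger_gap: 0.249
gripper_force: 89.3
```

Call:
{"op": "send_rows", "data": {"commands": "15 -0.25 0 0 0;15 -0.25 0 0 0;15 -0.2 0 0 0;15 0 0 0 0"}}

```text
t: 71.87
tcp_pos: [0.5429, -0.0806, 0.1271]
tool_rot: [0.032, 0.999, 0.001, 0.0]
force: [1.4, 3.3, -2.1]
finger_gap: 0.252
gripper_force: 88.8
```

Call:
{"op": "send_rows", "data": {"commands": "15 -0.2 0 0 0;15 -0.2 0 0 0;15 -0.2 0 0 0;15 0 0 0 0;15 0 0 0 0"}}

```text
t: 72.28
tcp_pos: [0.5551, -0.0828, 0.1272]
tool_rot: [0.033, 0.999, -0.0, 0.001]
force: [-0.3, 0.1, -0.7]
finger_gap: 0.246
gripper_force: 88.8
```

Run:
```python
from h import *
go(.5557,-.0823,.1277,86.25)
```

```text
tcp [ 0.5551 -0.0828  0.1272] yaw_y 86.26 q [-0.35  0.6   1.69 -0.    0.85 -1.85] F [-0.3  0.1 -0.7] gap 21.0 gf 88.81960988044739
spin 0.003 dx -0.027 dy 0.025 dz -0.027
```

Snapped over, same force pattern as A. I'll release, back off and check both tips.

Call:
{"op": "send_rows", "data": {"commands": "24 0 0 0 0;35 0 0 0 0;50 0 0 0 0;50 0 0 -0.3 0;50 0 0 -1 0;50 0 0 -1 0;50 0 0 -1 0;50 0 0 -1 0;50 0 0 -1 0;50 0 0 -1 0;50 1 0 -1 0;50 1 0 0 0;50 1 0 0 0;50 1 0 0 0;50 1 0 0 0;50 1 -1 0 0;50 0 -1 0 0;50 0 -1 0 0;50 0 -1 0 0;50 0 0 0 0"}}

```text
t: 73.95
tcp_pos: [0.43, -0.1575, 0.2741]
tool_rot: [0.034, 0.999, -0.002, 0.001]
force: [1.0, 0.0, 0.0]
finger_gap: 0.59
gripper_force: 0.0
```

Run:
```python
from h import *
go(.4,-.2,.25)
t=snap("top");X=np.array([.9979,-.0654]);g=t["pixels"].astype(int).max(2)
for n,pp in(("A",(.6338,.1432)),("B",(.6188,-.0864))):
    p=proj(t,[*(np.array(pp)+.0735*X),.1125])[0];q=proj(t,[*(np.array(pp)-.062*X),.1305])[0];print(n,"tip exp",p,"grip",q)
    p=p.astype(int)
    for v in range(p[1]-4,p[1]+14):print(v,g[v,p[0]-10:p[0]+6])
    q=q.round().astype(int);m=g[q[1]-12:q[1]+13,q[0]-8:q[0]+9]<70
    for i,r in enumerate(m):print(q[1]-12+i,''.join('#' if a else '.' for a in r))
```

```text
tcp [ 0.43   -0.1575  0.2741] yaw_y 86.11 q [-0.6   0.25  1.79 -0.    1.09 -2.1 ] F [1. 0. 0.] gap 50.3 gf 0.0
spin 0.0 dx 1.35 dy -2.22 dz 1.204
A tip exp [279.1244 125.4149] grip [274.7757 166.0437]
121 [153 147 147 151 155 153 155 154 149 152 154 152 152 156 157 157]
122 [155 151 146 151 151 154 154 154 151 154 152 148 155 159 154 154]
123 [158 154 155 154 153 152 151 155 155 154 154 154 152 149 152 150]
124 [153 154 151 151 153 154 157 156 149 149 153 150 153 148 154 153]
125 [155 155 151 153 152 154 155 154 150 122 169 148 155 153 154 151]
126 [152 148 147 151 152 158 154 151 154 122 228 120 157 157 157 155]
127 [149 153 151 147 151 154 155 156 154 136 239  66 160 158 156 155]
128 [150 153 151 150 151 150 153 153 150 123 228  73 157 153 157 157]
129 [154 151 152 151 153 149 147 148 121 195 206  70 157 154 155 152]
130 [152 153 153 154 157 155 151 150 122 193 200  68 157 153 153 153]
131 [150 154 152 152 155 155 153 156 130 216 198  65 160 154 158 153]
132 [150 144 157 147 151 152 155 154 136 215 186  64 165 158 157 151]
133 [124 199 207  89 153 156 152 151 122 219 183  61 162 15
[... 2075 characters left out ...]
3 154 155]
142 [ 83  83 160 136 205 193  60 168 156 177 233 142 148 149 158 157]
143 [ 84  86 160 121 173 241 122 156 154 171 225 134 155 159 162 154]
159 ...........###...
160 ....#............
161 .................
162 .................
163 #####............
164 #####..#..####...
165 #####..#..#####..
166 ####...#..###.#..
167 ####.########.#..
168 #############....
169 #############....
170 #############....
171 #############....
172 #############....
173 #############....
174 #############....
175 #############....
176 ######.######....
177 ##.##.....###....
178 .#.##.....###....
179 #####......#.....
180 ....##########...
181 .##......###.....
182 .##..............
183 .#..##...........
```

Both tips are where "home" predicts, and both bows sit at their rest spread (flare about 23 mm from the leg), so they have snapped round the shanks. The gripper is clear, so I'm handing in.

```bash
python3 -c "
from station import sign_off
print(sign_off())"
```

```text
the job is handed in; nothing more can be done
None
```

The job is handed in at about 74 s of the 200 s allowed: all three plates stand upright in the rack, the keeper bar is on both post shoulders, and both clips are pushed home and snapped. I checked the clips by camera measurement and push force; the verdict was not shown.

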